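# Turn a stiff optical cell into the beam with locking pliers

## Task

The window cell on the optical breadboard has been left askew, and its seat is stiff. Lay the open jaws of the locking pliers about the square shank under the cell, squeeze the handles over centre so that they lock on, and turn the cell by the pliers until its two clear windows squarely face the lamp and the detector. Then press the release lever towards its handle to free the pliers, draw them off the shank and leave them lying flat and open, well clear of the cell, without touching the cell with the robot or shifting the other things.

Things in the scene. Friction and masses are not known exactly. Their poses are not given: they have to be found in the camera images.
- board: Aluminium optical breadboard, 450 x 600 x 12.7 mm, fixed flat on the bench; its top is 12.7 mm above the bench. Origin on the bench right under the turning axis of the cell; x runs away from the robot (board from x = -280 to +170 mm), y is the light path, z up.
- lamp_lens (a point): Centre of the front of the lamp's lens tube (27 to 31 mm thick), 52 mm above the board's top and 76 mm from the cell's axis, at the board's +y side. The black finned lamp housing behind it stands on a post: 66 mm wide, y from 128 to 190 mm, 19 to 85 mm above the board. Turns with the board (same axes).
- detector_lens (a point): Centre of the front of the detector's lens tube (27 to 31 mm thick), 52 mm above the board's top and 76 mm from the cell's axis, at the board's -y side. The grey housing behind it stands on a post: 50 mm wide, y from -128 to -168 mm, 24 to 80 mm above the board. Same axes as the board.
- cell: Steel cell turning about the upright axis through its origin (at the level of the board's top). 3 to 25 mm above the board: square shank 22 x 22 mm, flats square to the cell's x and y. Above, 28 to 76 mm: block 34 x 34 mm with a round clear 23 mm window in a dark ring on its +x and -x faces, plain y faces; two ports on top reach 94 mm. Right when its x lies along the board's y. No robot touch.
- shank (a point): On the cell's axis, 10 mm above the board's top, in the middle of the square shank; axes as the cell's. The cell starts turned 0.3 to 0.6 rad clockwise (seen from above) from its right place, so pliers put on from the robot's side point along the board's x turned clockwise by that angle. Stiff: 0.8 N m of dry friction; it stays where it is left.
- pliers: Steel locking pliers lying flat and open on the board, 240 mm long, 20 mm thick, 0.42 kg. Origin at the jaw pivot end, on the underside; x along the tool to the jaws, y towards the fixed handle, z up. Body, fixed jaw and fixed handle are one piece; that handle, 13 mm wide about y = 14.5, ends at x = -128 mm, its screw knob at -151 mm. Mass centre about at x = -60, y = -15 mm when open.
- pliers_mouth (a point): Where the shank's axis should be when the jaws bite: fixed to the pliers body at x = 27, y = 0, 8 mm above the underside. Fixed jaw face at y = +11 mm, x 13 to 48; throat stops a part at x = 13. The moving jaw (-y side) opens to 28 mm at x = 28 (25 at the throat, 33 at the tips), faces parallel at 22 mm. Jaws are 2 to 14 mm above the underside.
- fixed_grip (a point): Point on the outer side of the fixed handle where it is well squeezed, at pliers x = -56, y = +21 mm, 10 mm above the underside. The handle alone (13 mm) is also a good hold for moving the open pliers: between the open handles there is about 35 mm of room here.
- moving_grip (a point): Matching point on the outer side of the moving handle (13 mm wide, 1 to 20 mm above the underside), 10 mm above the underside; it moves with the handle, which swings out 0.4 rad to -y when open. It is about 67 mm from fixed_grip when open and 50 mm when locked.
- pliers_handle (a joint): Moving handle's angle from the moving jaw, rad: 0 = open (a spring holds it open with about 10 N at the grip points), 0.66 to 0.68 = toggle straight with the jaws on the 22 mm shank, 0.71 to 0.73 = snapped over centre on its stop, locked. Squeezing it over at the grip points takes 15 to 20 N, hardest just before the toggle is straight; once over it stays without being held.
- lever_tip (a point): Inner face, near the free end, of the release lever: a flat steel finger 5 mm thick, 3 to 18 mm above the underside, pivoted in the moving handle and lying between the handles, its end free behind the end of the fixed handle (pliers x = -174 mm when locked). 10 mm above the underside. Pressing it about 10 mm towards the moving handle with 2 to 4 N breaks the lock.
- handle_tail (a point): Point on the outer side of the moving handle opposite the lever's tip, 10 mm above the underside: 27 mm from lever_tip with the lever at rest. A pinch on these two points presses the lever without pushing the pliers sideways.
- pliers_lever (a joint): Angle of the release lever, rad: 0 = at rest, grows to 0.19 as its end is pressed 13 mm towards the moving handle. Locked pliers spring open at about 0.12.
- spanner: Steel spanner, 170 mm long, on the board at the other side from the pliers: leave it.
- vial: Small amber vial, 22 mm across and 40 mm tall, standing behind the cell: leave it.
- spare_post: Steel post, 60 mm tall on a 32 mm foot, standing behind the cell: leave it.
- fork_clamp: Slotted steel clamping fork, 72 x 26 x 8 mm, lying behind the detector: leave it.
- lens_cap: Black cap, 32 mm across and 14 mm high, by the lamp: leave it.
- wipes: Green carton, 120 x 115 x 85 mm, on the bench to the left: leave it.
- wash_bottle: White bottle, 66 mm across and 150 mm tall, on the bench to the right: leave it.

How it is judged (in metres and radians):
On the way, in this order (a step that is already met when the one before it is completed fails the run):
1. the pliers are snapped over centre and locked on the shank, the cell still askew (value of joint pliers_handle above 0.7 rad and horizontal distance between pliers_mouth and cell below 0.014 m), for 0.2 s.
2. the cell is turned square to the light path with the pliers still locked on it (all of step 1 and angle between the x axis of cell and the y axis of board, either way round below 0.07 rad), for 0.2 s.
3. the release lever is pressed (value of joint pliers_lever above 0.07 rad), for 0.02 s.
4. the pliers have sprung open (value of joint pliers_handle below 0.45 rad), for 0.1 s.
At the end, for the whole second after the job is handed in: The windows face lamp and detector within 4 degrees (0.07 rad), and the pliers lie flat, open (handle joint below 0.45 rad) and at rest on the board or bench, the mouth of their jaws more than 50 mm from the cell's axis (angle between the x axis of cell and the y axis of board, either way round below 0.07 rad and value of joint pliers_handle below 0.45 rad and horizontal distance between pliers_mouth and cell above 0.05 m and angle between pliers's own z axis and vertical below 0.12 rad and height (world z) of pliers below 0.03 m and linear speed of pliers below 0.02 m/s); the robot touches nothing.
It fails at once if the robot touches the cell (contact force between any of the arm, the fingers and cell above 1.5 N).
It fails at once if another thing on the board or bench is shifted by more than 25 mm (distance of any of spanner, vial, spare_post, fork_clamp, lens_cap, wipes, wash_bottle from where it was at the start of the episode above 0.025 m).
It also fails if it takes over 69 s, if anything falls off the work surface, if the arm or the gripper's body presses on something with over 40 N, if the wrist force passes 120 N, or if a joint passes its speed limit or range.

## Robot

A 6-joint arm with a two-finger parallel gripper is mounted at the origin on the work surface. World frame = base frame: x ahead of the robot, y to its left, z up, the work surface at z = 0. Lengths are in m, angles in degrees, forces in N, time in s.
With the tool pointing down it reaches from about 0.4 to 0.825 m from the base axis. Payload 7 kg.
Tool frame: the origin (TCP) lies on the front face of the gripper's body, between the roots of the fingers; the fingertips stand 66 mm ahead of it and the grasp point (between the pads) lies 47 mm ahead of it; z points along the fingers, y is the line along which they close (so a half turn about z gives the same grasp; the last joint's range is limited). The gripper opens to 88 mm and grips with 3 to 60 N. Pads are 19 mm wide; open, the fingers measure 130 mm over their backs; the gripper's body (78 mm by 193 mm) begins 47 mm behind the grasp point.
Start: joints at [80.564, 20.546, 0.682, 0, -70.136, -16.507], TCP at [0.295, 0.607, 0.292] pointing down, gripper open.
Joint ranges: [-176.03, 176.03], [-82.01, 121.73], [-58.28, 71.71], [-173.87, 95.51], [-174.79, -0.11], [-173.66, 173.66]. Speed limits (degrees/s): [136.94, 136.94, 172.46, 180, 180, 180].

## Interface

Orientations are given as [roll, pitch, yaw] about the fixed x, y, z axes, in that order (R = Rz(yaw) Ry(pitch) Rx(roll)).
In Python, from plant import ctrl gives the robot as it stands.
- The arm moves only by the tool send_rows, never from a script. Its argument "deltas" is a list of rows, each a list of 2 entries, a list of its own where there are three numbers: the shift along the tool's x, y, z each as a share of 800 mm, from -1 to 1, then the turn about the tool's z as a share of 90 degrees, from -1 to 1. A call has exactly 5 rows; each row is the pose to reach, as a shift and turn from the pose commanded when the call began, along the tool's axes at that moment; what a row does not reach only later rows make up. A row lasts 1/12 s, in which the tool goes at most 41.7 mm and 7.16 degrees, less where a joint would pass 70% of its speed; a pose out of reach is approached as far as the arm can. A call with a number of a shift or a turn outside -1 to 1 is refused whole. A call with a gripper value outside its range is refused whole. "gripper" is the opening, from 0 (shut) to 1 (fully open), set as the call begins (left out, the last holds). The fingers move at their own pace and stop on an object; the grip force is fixed at half the most. Time passes only in rows, so rows that repeat a pose let the fingers close, or fill a call up. It gives the time, the measured TCP pose, the force, the opening and the grip force at its end, in the units of the state.
- ctrl.get_obs(): the state, without advancing time (a new reading comes with each control period).
- ctrl.snapshot(name): name is "scene" or "top" or "wrist"; returns a dict with "color" (400x640x3 uint8, red, green, blue), "vertical_fov" (degrees; the focal length in pixels is half the picture's height over the tangent of half this angle, whatever the lens; pixels are square), "cx", "cy" (the principal point, pixels), "rvec" (rotation vector, rad) and "tvec" (3), from world to camera coordinates, as OpenCV has them. Camera axes: x right, y down, z forward; pixel columns grow to the right and rows downward; lengths in m; the calibration is good to about 2 mm. A picture is of the moment at which its call begins. There is no depth.
- ctrl.close_job(): hands the job in; it is judged then, once.
Trained networks look in a picture, given as the dict that the camera call returned (one of the last four; its "shot" number tells which), for a name from the list of things; names that differ only in an ending like _2 or _b are one class to them, and where a whole thing is asked for, a point or a joint stands for the part that bears it (a point fixed in the world has none). Each returns a list of dicts, best first, with "conf" (0 to 1); they miss things now and then, are a little off and sometimes report something else, mostly with a low value. They report only what shows in the picture. A call takes as long as a camera call.
- ctrl.boxes_of(picture, thing): "xy" ([column, row] as shares, 0 to 1, of the picture: columns of its width, rows of its height, amid what is visible of it).
- ctrl.cut_out(picture, thing): "pixels" (400x640 bool, what is visible of it) and "xy" ([column, row] as shares, 0 to 1, of the picture: columns of its width, rows of its height, amid what is visible of it).
The state is a dict: "clock": time; "joint_pos": joint angles; "qvel": joint speeds; "tau": joint torques, N m; "tool_pos": TCP position; "orientation": TCP orientation; "force": force on the tool from outside, world axes, zero at the start; "moment": the same for the moment, N m; "opening": finger opening in m; "gripper_force": force on a finger pad.
Only numpy, scipy, OpenCV 4.12 (cv2) and the standard library are available. Lean on these libraries where they do the work, as an engineer would, in place of code of your own. Each camera call takes 0.05 s, during which the arm holds its last target. There are 200 camera calls.

## Working session

There is one attempt and no reset: what is moved stays moved. The work goes in short steps, Python scripts to look and compute and a tool call to move; the robot and the scene stay as the last step left them, time stands still between calls to the robot, and variables do not carry over. Pictures are saved under pics/ and viewed, at most 10 in all, crops included, and the job is handed in when it is done.

Besides the shell and the picture viewer there is one more tool, called after ">>>" in YAML: its name, and indented under it one key for each argument. send_rows: Moves the arm, as the interface text tells. Shift numbers are shares of 800 mm and turn numbers shares of 90 degrees, none past 1 either way. Its arguments: {"type":"object","properties":{"deltas":{"type":"array","items":{"type":"array"}},"gripper":{"type":"number"}},"required":["deltas"]}

```bash
ls; mkdir -p pics; cat > h.py <<'E'
import numpy as np, cv2
from plant import ctrl
def cam(p):
    f=200/np.tan(np.radians(p["vertical_fov"])/2)
    K=np.array([[f,0,p["cx"]],[0,f,p["cy"]],[0,0,1]])
    R=cv2.Rodrigues(np.array(p["rvec"],float))[0]
    return K,R,np.array(p["tvec"],float).ravel()
def ray(p,uv,z):
    K,R,t=cam(p); d=R.T@np.linalg.inv(K)@np.array([uv[0],uv[1],1.]); c=-R.T@t
    return c+d*(z-c[2])/d[2]
def proj(p,X):
    K,R,t=cam(p); q=K@(R@np.array(X,float)+t); return q[:2]/q[2]
def save(p,n): cv2.imwrite(f"pics/{n}.png",p["color"][:,:,::-1])
def find(p,thing,z):
    for b in ctrl.boxes_of(p,thing)[:2]:
        u=np.array(b["xy"])*[640,400]; print(thing,round(b["conf"],2),u.round(),ray(p,u,z).round(4))
E
python3 - <<'E'
from h import *
print(ctrl.get_obs())
s=ctrl.snapshot("top"); save(s,"top0"); print(s["vertical_fov"],-cam(s)[1].T@cam(s)[2])
Z=.0127
for n,z in [("cell",.08),("shank",Z+.01),("lamp_lens",Z+.052),("detector_lens",Z+.052),("pliers",Z+.01),("pliers_mouth",Z+.008),("fixed_grip",Z+.01),("moving_grip",Z+.01),("lever_tip",Z+.01),("handle_tail",Z+.01),("spanner",Z),("vial",.03),("spare_post",.04),("fork_clamp",.02),("lens_cap",.02),("wipes",.08),("wash_bottle",.1)]: find(s,n,z)
s=ctrl.snapshot("scene"); save(s,"scene0"); print(-cam(s)[1].T@cam(s)[2])
for n,z in [("lamp_lens",Z+.052),("detector_lens",Z+.052),("pliers_mouth",Z+.008),("fixed_grip",Z+.01),("moving_grip",Z+.01),("lever_tip",Z+.01),("handle_tail",Z+.01),("shank",Z+.01)]: find(s,n,z)
E
```

```text
pics
{'clock': 0.0, 'joint_pos': array([ 8.05632640e+01,  2.05926677e+01,  6.33634814e-01, -2.16154658e-02,
       -7.01348808e+01, -1.65079174e+01]), 'qvel': array([ 0.062816  , -0.03326043, -0.01145993,  0.00508271, -0.06666205,
       -0.15181702]), 'tau': array([-1.41306173e-03, -5.82718527e+01,  2.93050110e+01,  6.99699014e+00,
        6.95468858e-03, -1.54247537e-04]), 'tool_pos': array([0.29514566, 0.60663158, 0.29120292]), 'orientation': array([ 1.79904183e+02, -7.20599792e-03, -2.59520091e+01]), 'force': array([ 0.12171876, -0.24299859,  0.97497268]), 'moment': array([ 0.05965464, -0.02362484, -0.02504039]), 'gripper_force': 0.0, 'opening': 0.08759433517580882}
44.25777808263767 [0.27319619 0.02188963 1.70696561]
lamp_lens 0.56 [311. 179.] [0.6141 0.0211 0.0647]
pliers 0.82 [256. 212.] [0.5043 0.2095 0.0227]
pliers_mouth 0.62 [253. 208.] [0.5195 0.2204 0.0207]
fixed_grip 0.92 [246. 207.] [0.5214 0.2455 0.0227]
moving_grip 0.67 [262. 215.] [0.4925 0.1906 0.0227]
moving_grip 0.3 [363. 191.] [ 0.5841 -0.1588  0.0227]
lever_tip 0.45 [246. 139.] [0.7628 0.2545 0.0227]
handle_tail 0.61 [268. 215.] [0.4944 0.1707 0.0227]
handle_tail 0.44 [297. 136.] [0.7773 0.0731 0.0227]
spanner 0.85 [364. 188.] [ 0.596  -0.1624  0.0127]
vial 0.42 [302. 137.] [0.7721 0.0559 0.03  ]
lens_cap 0.37 [246. 139.] [0.7662 0.2548 0.02  ]
wipes 0.91 [172. 205.] [0.5171 0.4819 0.08  ]
[0.92534406 0.46916416 0.86236851]
lamp_lens 0.83 [301. 239.] [0.6891 0.1004 0.0647]
detector_lens 0.69 [303. 233.] [0.6749 0.0889 0.0647]
detector_lens 0.47 [470. 323.] [0.5347 0.4902 0.0647]
pliers_mouth 0.85 [382. 242.] [0.5209 0.2184 0.0207]
pliers_mouth 0.48 [316. 313.] [0.7685 0.2536 0.0207]
fixed_grip 0.87 [383. 237.] [0.5069 0.2105 0.0227]
fixed_grip 0.73 [468. 323.] [0.5164 0.4867 0.0227]
moving_grip 0.62 [376. 223.] [0.4922 0.1673 0.0227]
handle_tail 0.9 [380. 221.] [0.4795 0.1699 0.0227]
shank 0.77 [286. 220.] [0.6724 0.0075 0.0227]
```

```bash
python3 - <<'E'
import cv2
a=cv2.imread("pics/top0.png")[100:270,180:420]; b=cv2.imread("pics/scene0.png")
cv2.imwrite("pics/top0c.png",cv2.resize(a,(800,567),interpolation=2))
cv2.imwrite("pics/scene0c.png",cv2.resize(b[150:380,180:500],(800,575),interpolation=2))
E
```

```text
(no output)
```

View pics/top0c.png

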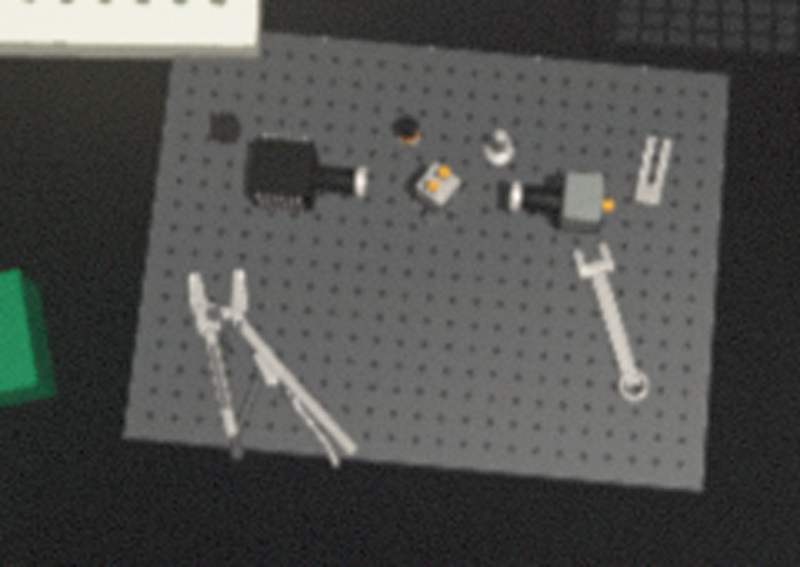

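View pics/scene0c.png

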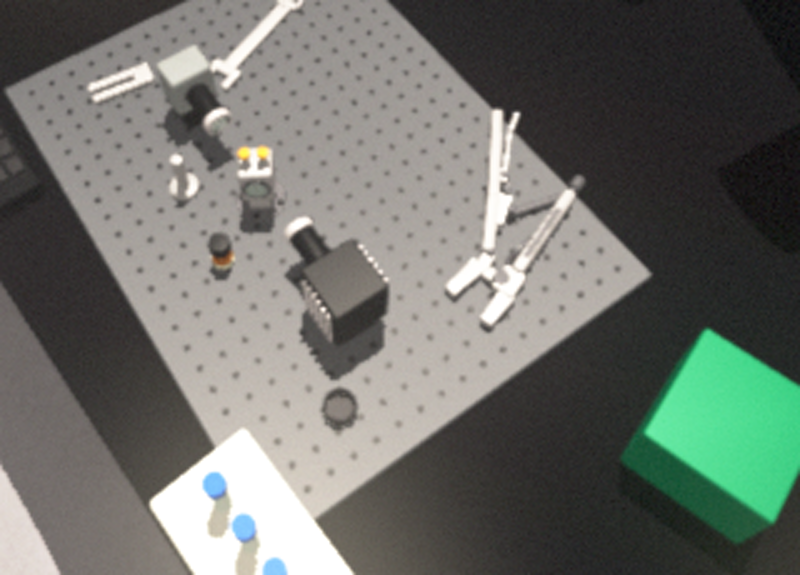

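The top view shows the fixed handle at the left (knob at crop 237,455), the moving handle at the right with the lever, and the jaws pointing away from the robot. The lamp is left of the cell at crop (438,183) and the detector is right of it. I'll turn these into positions.

```bash
python3 - <<'E'
from h import *
p=ctrl.snapshot("top")
P={"lamp":(361,181,.065),"det":(515,196,.065),"celltop":(438,183,.0887),"cornTR":(727,73,.0127),"cornBR":(703,490,.0127),"cornBL":(125,437,.0127),
"fj_tip":(195,273,.027),"fj_root":(205,325,.03),"knob":(237,455,.023),"fh_end":(233,432,.03),"mj_tip":(239,272,.027),"mh_end":(352,450,.03),"lev":(337,462,.03)}
W={}
for k,(u,v,z) in P.items():
    W[k]=ray(p,(180+u/3.3333,100+v/3.3333),z); print(k,W[k].round(3))
d=W["lamp"]-W["det"]; print("board y dir -90:",np.degrees(np.arctan2(d[1],d[0]))-90)
print((W["lamp"]+W["det"])/2)
d=W["cornTR"]-W["cornBR"]; print(np.degrees(np.arctan2(d[1],d[0])));d=W["cornBL"]-W["cornBR"]; print(np.degrees(np.arctan2(d[1],d[0]))-90,np.linalg.norm(d))
E
```

```text
lamp [0.7   0.102 0.065]
det [ 0.686 -0.057  0.065]
celltop [0.693 0.022 0.089]
cornTR [ 0.84  -0.289  0.013]
cornBR [ 0.39  -0.255  0.013]
cornBL [0.437 0.341 0.013]
fj_tip [0.608 0.274 0.027]
fj_root [0.553 0.261 0.03 ]
knob [0.419 0.224 0.023]
fh_end [0.442 0.228 0.03 ]
mj_tip [0.61  0.229 0.027]
mh_end [0.425 0.107 0.03 ]
lev [0.413 0.122 0.03 ]
board y dir -90: -4.835422528318091
[0.69283443 0.02239725 0.065     ]
-4.21039971221429
-4.549690953264488 0.5986736068377848
```

>>> send_rows:
  deltas:
    - [[0.03,0.022,0],0]
    - [[0.06,0.044,0],0]
    - [[0.09,0.066,0],0]
    - [[0.12,0.088,0],0]
    - [[0.15,0.11,0],0]
  gripper: 1

```text
clock: 1.82
tool_pos: [0.3651, 0.4741, 0.2922]
orientation: [-180.0, -0.0, -25.9]
force: [0.5, 1.1, 1.0]
opening: 0.0876
gripper_force: 0.0
```

>>> send_rows:
  deltas:
    - [[0.03,0.022,0],0]
    - [[0.06,0.044,0],0]
    - [[0.09,0.066,0],0]
    - [[0.12,0.088,0],0]
    - [[0.15,0.11,0],0]

```text
clock: 2.23
tool_pos: [0.4346, 0.3424, 0.2924]
orientation: [-180.0, -0.0, -25.9]
force: [1.3, 0.8, 0.0]
opening: 0.0875
gripper_force: 0.0
```

>>> send_rows:
  deltas:
    - [[0.03,0.022,0],-0.07]
    - [[0.06,0.044,0],-0.14]
    - [[0.09,0.066,0],-0.21]
    - [[0.12,0.088,0],-0.28]
    - [[0.145,0.105,0],-0.35]

```text
clock: 2.65
tool_pos: [0.5022, 0.2156, 0.2925]
orientation: [-180.0, -0.0, 5.8]
force: [0.7, 1.4, -0.2]
opening: 0.0877
gripper_force: 0.0
```

>>> send_rows:
  deltas:
    - [[0,0,0],-0.06]
    - [[0,0,0],-0.11]
    - [[0,0,0],-0.11]
    - [[0,0,0],-0.11]
    - [[0,0,0],-0.11]

```text
clock: 3.07
tool_pos: [0.5016, 0.2176, 0.2923]
orientation: [-180.0, -0.0, 15.3]
force: [-0.2, 0.2, -0.4]
opening: 0.0876
gripper_force: 0.0
```

```bash
cat >> h.py <<'E'
def plan(x,y,z,yaw):
    o=ctrl.get_obs(); p=o["tool_pos"]; a=np.radians(o["orientation"][2]); d=np.array([x,y,z])-p
    print("d mm",(d*1e3).round(1),"shares",np.round([(d[0]*np.cos(a)+d[1]*np.sin(a))/.8,(d[0]*np.sin(a)-d[1]*np.cos(a))/.8,-d[2]/.8],4),"turn",round(-((yaw-np.degrees(a)+180)%360-180)/90,4))
E
python3 - <<'E'
from h import *
o=ctrl.get_obs(); print(o["clock"],o["tool_pos"],o["orientation"])
s=ctrl.snapshot("wrist"); print(s["vertical_fov"],-cam(s)[1].T@cam(s)[2],cam(s)[1]); 
import pickle; pickle.dump(s,open("w1.pkl","wb"))
cv2.imwrite("pics/w1.png",cv2.resize(s["color"][:,:,::-1],(800,500)))
Z=.0127
for n,z in [("pliers_mouth",Z+.008),("fixed_grip",Z+.01),("moving_grip",Z+.01),("lever_tip",Z+.01),("handle_tail",Z+.01),("shank",Z+.01)]: find(s,n,z)
E
```

```text
3.0667 [0.50162151 0.21761163 0.29225741] [-1.79994617e+02 -1.00566154e-02  1.53224579e+01]
68.43571948557306 [0.57076443 0.23540029 0.38367436] [[ 2.64468930e-01 -9.64394053e-01 -5.43951499e-04]
 [-9.29335608e-01 -2.55005355e-01  2.67034824e-01]
 [-2.57665507e-01 -7.01169006e-02 -9.63686727e-01]]
pliers_mouth 0.79 [320. 157.] [0.5241 0.2139 0.0207]
fixed_grip 0.83 [319. 162.] [0.5181 0.2134 0.0227]
moving_grip 0.66 [342. 190.] [0.4908 0.1757 0.0227]
lever_tip 0.6 [353. 226.] [0.4481 0.148  0.0227]
handle_tail 0.62 [342. 193.] [0.4879 0.1748 0.0227]
shank 0.66 [559.  49.] [ 0.7115 -0.0109  0.0227]
```

View pics/w1.png

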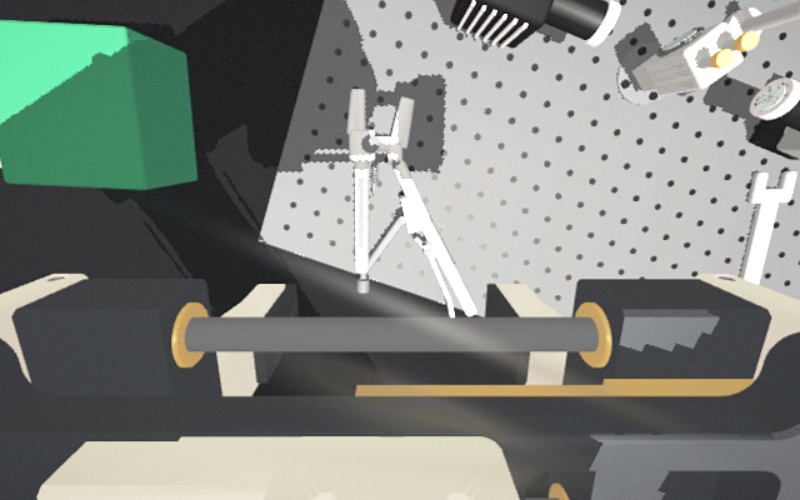

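The wrist view shows the fixed handle upright at view column 362 (rows 165–275, knob at 285). The moving handle runs to (470,312), the jaws are at (357,95) and (403,105), and the cell is at the top right, around (700,60).

```bash
python3 - <<'E'
from h import *
import pickle; s=pickle.load(open("w1.pkl","rb"))
def r(u,v,z): return ray(s,(u/1.25,v/1.25),z)
a=r(362,180,.0327); b=r(363,268,.0327); d=a-b
print("handle",a,b,np.degrees(np.arctan2(d[1],d[0])))
print("knob end",r(363,292,.024)); print("jaw tips",r(356,90,.0267),r(407,98,.0267)); print("lev",r(452,316,.03),"mh",r(468,314,.0327))
c=s["color"][0:100,470:640,::-1]; cv2.imwrite("pics/w1c.png",cv2.resize(c,None,fx=4.6,fy=4.6,interpolation=2))
E
```

```text
handle [0.53079213 0.2531596  0.0327    ] [0.44588548 0.23075553 0.0327    ] 14.781557407577669
knob end [0.41690609 0.22410746 0.024     ]
jaw tips [0.60662907 0.27829992 0.0267    ] [0.61231339 0.232054   0.0267    ]
lev [0.4179039  0.12708245 0.03      ] mh [0.42568145 0.11248855 0.0327    ]
```

View pics/w1c.png

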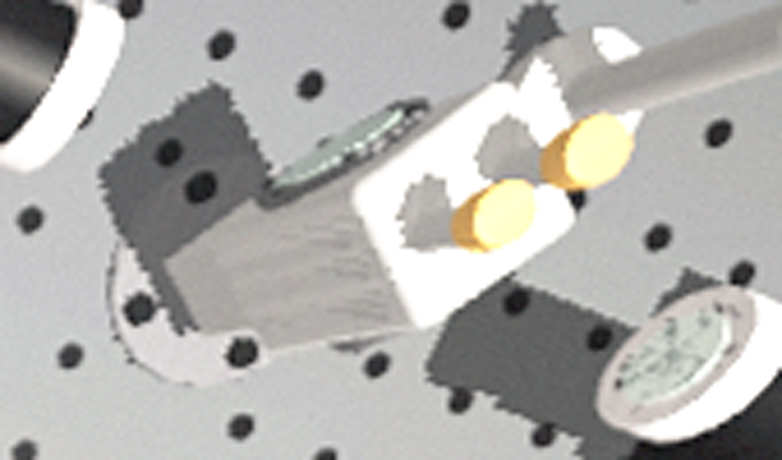

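```bash
python3 - <<'E'
from h import *
import pickle; s=pickle.load(open("w1.pkl","rb"))
q=[ray(s,(470+u/4.6,v/4.6),.0887) for u,v in [(358,190),(418,325),(577,212),(512,84)]]
for i in range(4):
    d=q[(i+1)%4]-q[i]; print(q[i],np.linalg.norm(d),np.degrees(np.arctan2(d[1],d[0])))
print(np.mean(q,0))
E
```

```text
[0.6887252  0.04666822 0.0887    ] 0.0302548336682586 -129.53396165777806
[0.66946692 0.02333425 0.0887    ] 0.03393466425962161 -36.88662924379806
[0.69660871 0.00296553 0.0887    ] 0.02909200446514706 54.496909015436245
[0.7135038  0.02664887 0.0887    ] 0.03185519210849798 141.06425373703877
[0.69207616 0.02490422 0.0887    ]
```

The cell's top face is at about (0.692, 0.024). Pliers square to it would have a yaw of about -38°, so it is some 33° askew. I'll grip both handles at pliers x ≈ -70, which keeps the gripper body clear of the lamp housing. First I descend part way.

>>> send_rows:
  deltas:
    - [[0.001,0.002,0.045],0.003]
    - [[0.001,0.002,0.09],0.003]
    - [[0.001,0.002,0.135],0.003]
    - [[0.001,0.002,0.18],0.003]
    - [[0.001,0.002,0.2],0.003]

```text
clock: 3.83
tool_pos: [0.501, 0.2147, 0.128]
orientation: [179.9, 0.3, 15.1]
force: [-0.6, -0.2, -0.7]
opening: 0.0876
gripper_force: 0.0
```

>>> send_rows:
  deltas:
    - [[0,0,0.015],0]
    - [[0,0,0.015],0]
    - [[0,0,0.015],0]
    - [[0,0,0.015],0]
    - [[0,0,0.015],0]

```text
clock: 4.25
tool_pos: [0.5035, 0.2166, 0.1214]
orientation: [-179.9, -0.1, 15.2]
force: [-0.4, 0.0, 0.6]
opening: 0.0877
gripper_force: 0.0
```

```bash
python3 - <<'E'
from h import *
import pickle
s=ctrl.snapshot("wrist"); pickle.dump(s,open("w2.pkl","wb")); im=s["color"][:,:,::-1].copy()
O=np.array([.5665,.2492]);a=np.radians(15);ux=np.array([np.cos(a),np.sin(a)]);uy=np.array([-ux[1],ux[0]])
for x,y,z in [(48,11,14),(13,11,14),(-56,21,20),(-56,-46,20),(-56,8,20),(-70,21,20),(-70,-51,20)]:
    u=proj(s,[*(O+x/1e3*ux+y/1e3*uy),.0127+z/1e3]); print(x,y,u.round()); cv2.circle(im,tuple(int(v) for v in u),2,(0,0,255),-1)
cv2.imwrite("pics/w2.png",cv2.resize(im,(800,500)))
E
```

```text
48 11 [266.  31.]
13 11 [268.  96.]
-56 21 [255. 208.]
-56 -46 [359. 208.]
-56 8 [276. 208.]
-70 21 [256. 228.]
-70 -51 [366. 229.]
```

View pics/w2.png

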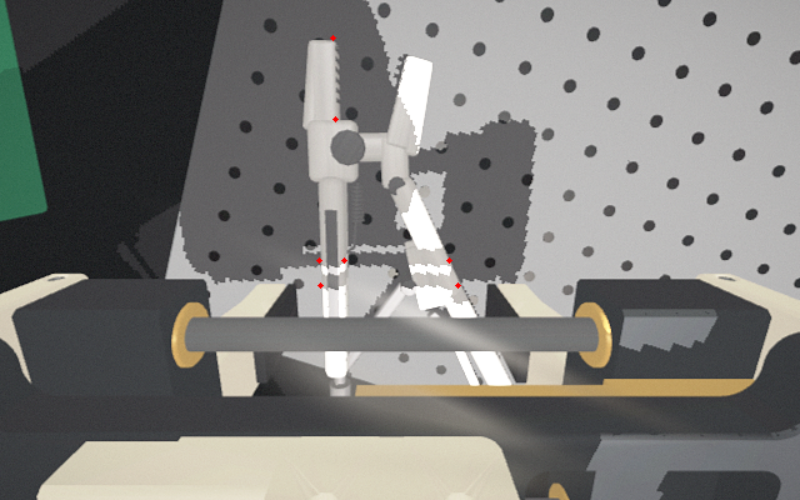

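The model points line up with the pliers in the picture (handle edges near 322 and 345, jaw at 337), so the fit is good to about 1.5 mm. Now down, then a light squeeze on the handles.

>>> send_rows:
  deltas:
    - [[0,0.002,0.01],0]
    - [[0,0.002,0.02],0]
    - [[0,0.002,0.03],0]
    - [[0,0.002,0.04],0]
    - [[0,0.002,0.047],0]

```text
clock: 4.72
tool_pos: [0.5029, 0.2142, 0.0811]
orientation: [180.0, 0.1, 15.2]
force: [-0.4, 0.5, -0.4]
opening: 0.0877
gripper_force: 0.0
```

>>> send_rows:
  deltas:
    - [[0,0,0],0]
    - [[0,0,0],0]
    - [[0,0,0],0]
    - [[0,0,0],0]
    - [[0,0,0],0]
  gripper: 0.8

```text
clock: 5.13
tool_pos: [0.5032, 0.2146, 0.0826]
orientation: [-180.0, -0.0, 15.2]
force: [-0.4, -0.2, -2.8]
opening: 0.0707
gripper_force: 2.1
```

```bash
python3 - <<'E'
from h import *
import pickle
o=ctrl.get_obs(); print(o["tool_pos"],o["orientation"],o["force"],o["opening"],o["gripper_force"])
s=ctrl.snapshot("wrist"); pickle.dump(s,open("w3.pkl","wb")); save(s,"w3")
E
```

```text
[0.50324142 0.21456396 0.08262607] [-1.79991826e+02 -1.84901458e-03  1.51843954e+01] [-0.37783637 -0.24476521 -2.82063268] 0.07068134532350377 2.097779593896121
```

View pics/w3.png

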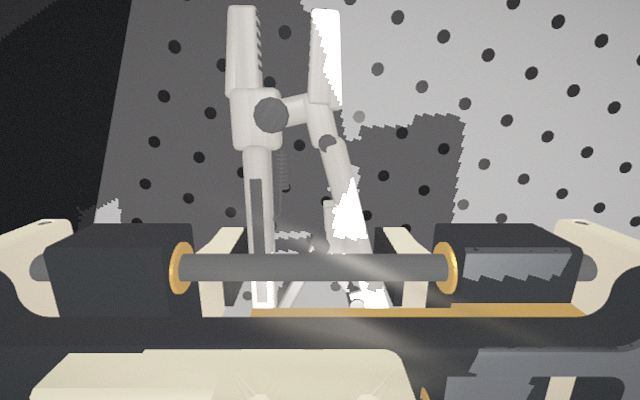

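The pliers are held by both handles. The fixed jaw is at column 243, the moving jaw at 325 and the pivot at row 115. I'll work out their pose in the gripper.

```bash
python3 - <<'E'
from h import *
import pickle; s=pickle.load(open("w3.pkl","rb"))
T=np.array([.5032,.2146]);a=np.radians(15.2);ux=np.array([np.cos(a),np.sin(a)]);uy=np.array([-ux[1],ux[0]])
def g(u,v,z):
    d=ray(s,(u,v),.0127+z)[:2]-T; return (np.array([d@ux,d@uy])*1e3).round(1)
for n,q in dict(fjtipL=(228,8,.014),fjL2=(226,92,.014),fjtipinner=(258,10,.014),fjinner2=(262,88,.014),fhL=(243,150,.02),fhR=(269,150,.02),fhL2=(250,235,.02),fhR2=(275,235,.02),mjtipin=(312,12,.014),mjin2=(309,98,.014),pivot=(270,115,.02)).items(): print(n,g(*q))
E
python3 -c "
import cv2;cv2.imwrite('pics/w3c.png',cv2.resize(cv2.imread('pics/w3.png')[0:240,200:380],(750,600)[::1]) if 0 else cv2.resize(cv2.imread('pics/w3.png')[0:240,200:400],(500,600),interpolation=2))"
```

```text
fjtipL [116.7  36.4]
fjL2 [81.6 40.1]
fjtipinner [115.9  23.2]
fjinner2 [83.4 23. ]
fhL [55.  32.4]
fhR [55.  19.9]
fhL2 [11.2 31.5]
fhR2 [11.2 18.6]
mjtipin [115.1  -0.7]
mjin2 [78.9  0.8]
pivot [71.1 18.8]
```

View pics/w3c.png

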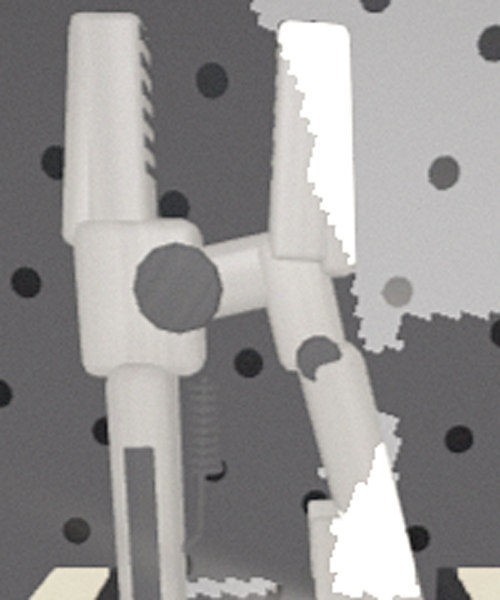

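The jaws have narrowed to about 24 mm, which is too tight for the 22 mm shank. I'll ease the grip and measure from the mask.

>>> send_rows:
  deltas:
    - [[0,0,0],0]
    - [[0,0,0],0]
    - [[0,0,0],0]
    - [[0,0,0],0]
    - [[0,0,0],0]
  gripper: 0.84

```text
clock: 5.6
tool_pos: [0.5034, 0.2145, 0.0827]
orientation: [-180.0, -0.0, 15.2]
force: [0.5, -0.1, 0.1]
opening: 0.0734
gripper_force: 0.2
```

```bash
cat >> h.py <<'E'
def gframe(s,u,v,z):
    o=ctrl.get_obs(); a=np.radians(o["orientation"][2]); d=ray(s,(u,v),.0127+z)[:2]-o["tool_pos"][:2]
    return (np.array([d[0]*np.cos(a)+d[1]*np.sin(a),-d[0]*np.sin(a)+d[1]*np.cos(a)])*1e3).round(1)
def jaws(s,rows,z=.014,thing="pliers"):
    c=ctrl.cut_out(s,thing)
    if not c: print("none"); return
    m=c[0]["pixels"]; print("conf",c[0]["conf"], "top row",np.where(m.any(1))[0][:1])
    for r in rows:
        e=np.flatnonzero(np.diff(np.r_[0,m[r].astype(int),0]))
        print(r,[(int(x),*gframe(s,x,r,z)) for x in e])
E
python3 - <<'E'
from h import *
o=ctrl.get_obs(); print(o["opening"],o["gripper_force"],o["force"])
import pickle
s=ctrl.snapshot("wrist"); pickle.dump(s,open("w4.pkl","wb")); jaws(s,[15,40,60,80]); jaws(s,[160,180,200],.02)
E
```

```text
0.07335880790399053 0.19334455719217658 [ 0.53503524 -0.05221183  0.10210272]
conf 0.79 top row [5]
15 [(228, np.float64(114.0), np.float64(36.8)), (261, np.float64(114.0), np.float64(22.1)), (317, np.float64(114.0), np.float64(-2.8)), (342, np.float64(114.0), np.float64(-13.9))]
40 [(227, np.float64(103.9), np.float64(38.0)), (262, np.float64(103.9), np.float64(22.1)), (314, np.float64(103.9), np.float64(-1.5)), (344, np.float64(103.9), np.float64(-15.1))]
60 [(226, np.float64(95.6), np.float64(39.1)), (263, np.float64(95.6), np.float64(22.0)), (312, np.float64(95.6), np.float64(-0.6)), (343, np.float64(95.6), np.float64(-14.9))]
80 [(226, np.float64(86.9), np.float64(39.8)), (262, np.float64(86.9), np.float64(22.9)), (310, np.float64(86.9), np.float64(0.4)), (343, np.float64(86.9), np.float64(-15.1))]
conf 0.79 top row [5]
160 [(242, np.float64(50.2), np.float64(33.2)), (271, np.float64(50.2), np.float64(19.2)), (275, np.float64(50.2), np.float64(17.3)), (287, np.float64(50.2), np.float64(11.5)), (320, np.float64(50.2), np.float64(-4.5)), (347, np.float64(50.2), np.float64(-17.5))]
180 [(243, np.float64(40.3), np.float64(33.4)), (271, np.float64(40.3), np.float64(19.6)), (275, np.float64(40.3), np.float64(17.6)), (287, np.float64(40.3), np.float64(11.7)), (326, np.float64(40.3), np.float64(-7.5)), (353, np.float64(40.3), np.float64(-20.8))]
200 [(243, np.float64(30.0), np.float64(34.0)), (273, np.float64(30.0), np.float64(19.0)), (277, np.float64(30.0), np.float64(17.0)), (280, np.float64(30.0), np.float64(15.5)), (332, np.float64(30.0), np.float64(-10.6)), (358, np.float64(30.0), np.float64(-23.6))]
```

>>> send_rows:
  deltas:
    - [[0,0,0],0]
    - [[0,0,0],0]
    - [[0,0,0],0]
    - [[0,0,0],0]
    - [[0,0,0],0]
  gripper: 0.9

```text
clock: 6.17
tool_pos: [0.5032, 0.2145, 0.0825]
orientation: [180.0, 0.0, 15.2]
force: [0.8, -2.0, 0.4]
opening: 0.079
gripper_force: 0.8
```

```bash
python3 - <<'E'
from h import *
o=ctrl.get_obs(); print(o["opening"],o["gripper_force"],o["force"])
import pickle
s=ctrl.snapshot("wrist"); pickle.dump(s,open("w5.pkl","wb")); jaws(s,[15,40,60,80]); jaws(s,[160,200],.02)
E
```

```text
0.0789946300451345 0.8119837520644069 [ 0.83603708 -1.9617095   0.37459207]
conf 0.77 top row [3]
15 [(232, np.float64(113.8), np.float64(34.9)), (265, np.float64(113.8), np.float64(20.3))]
40 [(230, np.float64(103.8), np.float64(36.6)), (265, np.float64(103.8), np.float64(20.7)), (328, np.float64(103.8), np.float64(-7.8)), (359, np.float64(103.8), np.float64(-21.9))]
60 [(228, np.float64(95.5), np.float64(38.1)), (265, np.float64(95.5), np.float64(21.1)), (323, np.float64(95.5), np.float64(-5.7)), (355, np.float64(95.5), np.float64(-20.4))]
80 [(227, np.float64(86.8), np.float64(39.2)), (264, np.float64(86.8), np.float64(21.9)), (317, np.float64(86.8), np.float64(-2.9)), (350, np.float64(86.8), np.float64(-18.4))]
conf 0.77 top row [3]
160 [(240, np.float64(50.1), np.float64(34.1)), (269, np.float64(50.1), np.float64(20.2)), (274, np.float64(50.1), np.float64(17.7)), (286, np.float64(50.1), np.float64(12.0)), (311, np.float64(50.1), np.float64(-0.1)), (340, np.float64(50.1), np.float64(-14.1))]
200 [(241, np.float64(30.0), np.float64(35.0)), (269, np.float64(30.0), np.float64(21.0)), (274, np.float64(30.0), np.float64(18.4)), (277, np.float64(30.0), np.float64(16.9)), (329, np.float64(30.0), np.float64(-9.1)), (357, np.float64(30.0), np.float64(-23.1))]
```

>>> send_rows:
  deltas:
    - [[0,0,-0.002],0]
    - [[0,0,-0.0035],0]
    - [[0,0,-0.0035],0]
    - [[0,0,-0.0035],0]
    - [[0,0,-0.0035],0]

```text
clock: 6.73
tool_pos: [0.5034, 0.2146, 0.0855]
orientation: [-180.0, -0.0, 15.2]
force: [-0.5, -1.6, 0.8]
opening: 0.0791
gripper_force: 0.3
```

>>> send_rows:
  deltas:
    - [[0,0,0],0]
    - [[0,0,0],0]
    - [[0,0,0],0]
    - [[0,0,0],0]
    - [[0,0,0],0]
  gripper: 0.8

```text
clock: 7.15
tool_pos: [0.5035, 0.2149, 0.0855]
orientation: [-180.0, -0.0, 15.2]
force: [-0.8, 2.4, 2.3]
opening: 0.0701
gripper_force: 4.4
```

>>> send_rows:
  deltas:
    - [[0,0,0],0.05]
    - [[0,0,0],0.11]
    - [[0,0,0],0.17]
    - [[0,0,0],0.23]
    - [[0,0,0],0.295]

```text
clock: 7.57
tool_pos: [0.5032, 0.2142, 0.0853]
orientation: [180.0, 0.0, -11.6]
force: [0.6, -0.5, 1.2]
opening: 0.0702
gripper_force: 3.2
```

>>> send_rows:
  deltas:
    - [[0,0,0],0.06]
    - [[0,0,0],0.12]
    - [[0,0,0],0.18]
    - [[0,0,0],0.24]
    - [[0,0,0],0.295]

```text
clock: 7.98
tool_pos: [0.5032, 0.2142, 0.0853]
orientation: [180.0, -0.0, -38.2]
force: [-0.9, -0.1, 1.3]
opening: 0.0702
gripper_force: 2.9
```

```bash
python3 - <<'E'
from h import *
o=ctrl.get_obs(); print(o["clock"],o["tool_pos"],o["orientation"],o["opening"],o["gripper_force"],o["force"])
plan(.5715,.1073,o["tool_pos"][2],-38)
s=ctrl.snapshot("wrist"); jaws(s,[15,60,80]); jaws(s,[160,200],.02)
E
```

```text
7.9833 [0.50316973 0.21420912 0.08527375] [ 1.79956512e+02 -5.79640635e-03 -3.81699761e+01] 0.07018398699240502 2.899487125687301 [-0.91422922 -0.06754311  1.25726763]
d mm [  68.3 -106.9    0. ] shares [ 0.1497  0.0523 -0.    ] turn -0.0019
conf 0.87 top row [18]
15 []
60 [(219, np.float64(97.0), np.float64(42.9)), (254, np.float64(97.0), np.float64(26.4)), (299, np.float64(96.9), np.float64(5.3)), (330, np.float64(96.9), np.float64(-9.2))]
80 [(219, np.float64(88.2), np.float64(43.6)), (256, np.float64(88.2), np.float64(26.0)), (299, np.float64(88.2), np.float64(5.5)), (332, np.float64(88.1), np.float64(-10.3))]
conf 0.87 top row [18]
160 [(240, np.float64(51.0), np.float64(34.6)), (269, np.float64(50.9), np.float64(20.3)), (272, np.float64(50.9), np.float64(18.9)), (285, np.float64(50.8), np.float64(12.5)), (316, np.float64(50.7), np.float64(-2.8)), (344, np.float64(50.6), np.float64(-16.5))]
200 [(244, np.float64(30.5), np.float64(34.0)), (272, np.float64(30.4), np.float64(19.8)), (278, np.float64(30.4), np.float64(16.7)), (281, np.float64(30.4), np.float64(15.2)), (330, np.float64(30.2), np.float64(-9.8)), (356, np.float64(30.1), np.float64(-23.1))]
```

>>> send_rows:
  deltas:
    - [[0.03,0.01,0],0]
    - [[0.06,0.02,0],0]
    - [[0.09,0.03,0],0]
    - [[0.12,0.042,0],0]
    - [[0.145,0.052,0],0]

```text
clock: 8.55
tool_pos: [0.5697, 0.1094, 0.0852]
orientation: [180.0, 0.0, -37.7]
force: [-1.0, 2.3, -0.1]
opening: 0.0704
gripper_force: 1.4
```

>>> send_rows:
  deltas:
    - [[0,0,0],0]
    - [[0,0,0],0]
    - [[0,0,0],0]
    - [[0,0,0],0]
    - [[0,0,0],0]
  gripper: 0.87

```text
clock: 8.97
tool_pos: [0.5689, 0.1111, 0.0854]
orientation: [180.0, 0.0, -37.8]
force: [0.5, 0.9, 0.2]
opening: 0.0761
gripper_force: 0.0
```

```bash
python3 - <<'E'
from h import *
o=ctrl.get_obs(); print(o["clock"],o["tool_pos"],o["orientation"],o["opening"],o["gripper_force"],o["force"])
s=ctrl.snapshot("wrist"); jaws(s,[20,40,60,80]); jaws(s,[160,200],.02)
import pickle; pickle.dump(s,open("w6.pkl","wb"))
cv2.imwrite("pics/w6.png",cv2.resize(s["color"][:230,120:440,::-1],(800,575),interpolation=2))
E
```

```text
8.9667 [0.5689096  0.11114478 0.0854117 ] [ 1.79997115e+02  2.97784920e-04 -3.78140107e+01] 0.07608683548557742 0.0 [0.49531573 0.90755405 0.16130587]
conf 0.89 top row [168]
20 []
40 []
60 []
80 []
conf 0.89 top row [168]
160 []
200 [(274, np.float64(30.0), np.float64(19.0)), (306, np.float64(30.0), np.float64(2.6))]
```

View pics/w6.png

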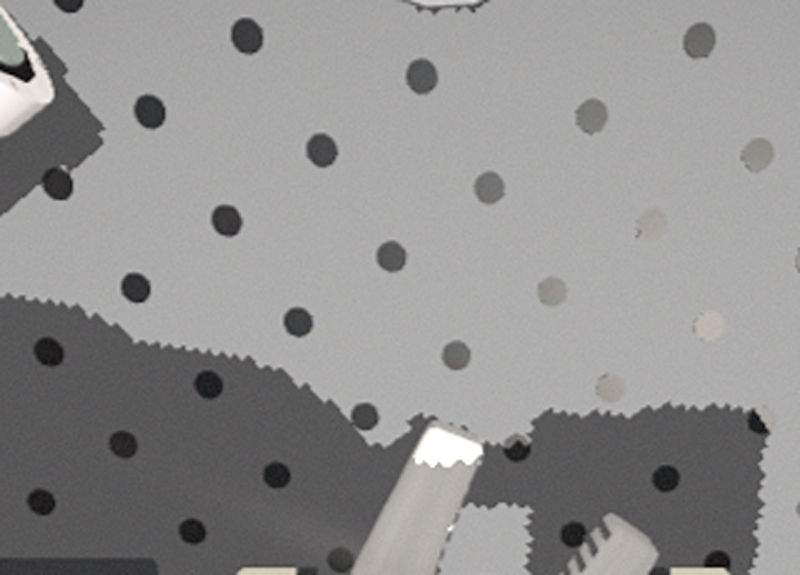

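The picture shows the pliers slipped back in the grip and turned: the fixed jaw is at crop (450,440) and the moving jaw at (610,530). The spring hold was too weak for that quick move. I'll open, rise and re-measure.

>>> send_rows:
  deltas:
    - [[0,0,0],0]
    - [[0,0,-0.03],0]
    - [[0,0,-0.08],0]
    - [[0,0,-0.13],0]
    - [[0,0,-0.17],0]
  gripper: 1

```text
clock: 9.53
tool_pos: [0.5695, 0.1106, 0.2242]
orientation: [-179.9, -0.1, -37.9]
force: [1.1, 1.4, 0.5]
opening: 0.0873
gripper_force: 0.0
```

>>> send_rows:
  deltas:
    - [[-0.04,0,-0.05],0]
    - [[-0.08,0,-0.09],0]
    - [[-0.08,0,-0.09],0]
    - [[-0.08,0,-0.09],0]
    - [[-0.08,0,-0.09],0]

```text
clock: 9.95
tool_pos: [0.5184, 0.1503, 0.294]
orientation: [-179.9, -0.0, -37.8]
force: [-0.1, -0.1, -0.8]
opening: 0.0876
gripper_force: 0.0
```

```bash
python3 - <<'E'
from h import *
import pickle
o=ctrl.get_obs(); print(o["clock"],o["tool_pos"],o["orientation"])
s=ctrl.snapshot("wrist"); pickle.dump(s,open("w7.pkl","wb")); save(s,"w7")
c=ctrl.cut_out(s,"pliers")
m=c[0]["pixels"]; print(c[0]["conf"],m.sum()); rows=np.where(m.any(1))[0]; print(rows[0],rows[-1])
for r in range(rows[0],rows[-1],8):
    e=np.flatnonzero(np.diff(np.r_[0,m[r].astype(int),0])); print(r,[(int(x),*(1e3*ray(s,(x,r),.0297)[:2]).round(0).astype(int).tolist()) for x in e])
for n,z in [("pliers_mouth",.02),("fixed_grip",.0227),("moving_grip",.0227),("lever_tip",.0227)]: find(s,n,z)
E
```

```text
9.95 [0.51842169 0.15031541 0.29398202] [-1.79891263e+02 -1.36297523e-02 -3.78268079e+01]
0.74 4783
83 253
83 [(303, 609, 93), (306, 607, 91)]
91 [(299, 605, 102), (312, 596, 91)]
99 [(295, 601, 111), (310, 591, 98)]
107 [(291, 597, 121), (306, 587, 107), (334, 567, 81), (345, 559, 71)]
115 [(289, 592, 128), (304, 581, 114), (328, 564, 92), (344, 552, 77)]
123 [(287, 586, 136), (310, 570, 114), (323, 560, 102), (339, 549, 87)]
131 [(283, 582, 145), (333, 546, 98)]
139 [(285, 573, 149), (302, 561, 133), (313, 553, 123), (329, 541, 108)]
147 [(281, 569, 159), (294, 559, 147), (296, 558, 145), (302, 553, 139), (311, 547, 131), (322, 539, 120)]
155 [(279, 563, 167), (291, 554, 156), (293, 553, 154), (299, 548, 148), (313, 538, 135), (324, 530, 124)]
163 [(276, 558, 176), (288, 549, 165), (291, 546, 162), (292, 546, 161), (314, 529, 140), (324, 522, 130)]
171 [(273, 552, 185), (285, 543, 174), (314, 521, 146), (325, 513, 135)]
179 [(271, 546, 194), (282, 538, 183), (310, 517, 156), (326, 504, 140)]
187 [(268, 541, 203), (279, 532, 192), (303, 514, 169), (326, 496, 146)]
195 [(265, 535, 21
[... 308 characters left out ...]
(259, 515, 240), (269, 507, 229), (313, 473, 185), (330, 460, 168)]
227 [(254, 511, 252), (265, 502, 241), (315, 463, 189), (331, 450, 173)]
235 [(257, 500, 256), (261, 497, 252), (315, 454, 196), (319, 451, 192), (322, 448, 189), (332, 440, 179)]
243 [(316, 444, 202), (320, 441, 198), (323, 438, 195), (332, 431, 186)]
251 [(316, 435, 209), (320, 432, 205), (324, 428, 201), (333, 421, 191)]
pliers_mouth 0.67 [313. 172.] [0.52   0.1491 0.02  ]
fixed_grip 0.9 [311. 174.] [0.5197 0.1517 0.0227]
moving_grip 0.67 [318. 198.] [0.4894 0.1641 0.0227]
moving_grip 0.38 [312. 170.] [0.5229 0.1481 0.0227]
lever_tip 0.57 [319. 200.] [0.4869 0.164  0.0227]
lever_tip 0.47 [316. 236.] [0.4496 0.1974 0.0227]
```

View pics/w7.png

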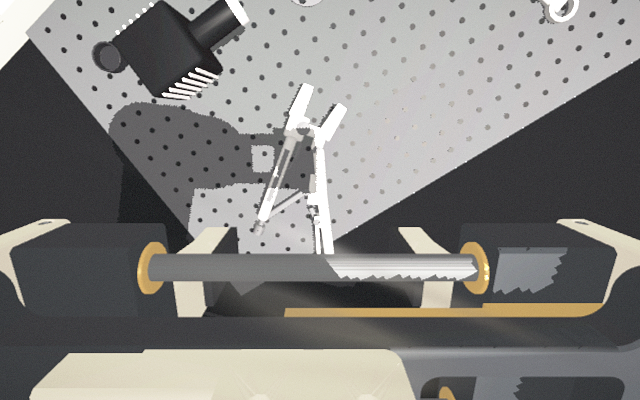

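The pliers lie free at yaw of about -59°: the fixed handle runs from the knob at (257,232) to the body at (295,130), with the jaw tips at (305,88) and (340,107). Now I'll take the fixed handle alone, in the gap between spring and link.

```bash
python3 - <<'E'
from h import *
plan(.549,.178,.0827,-59)
E
```

```text
d mm [  30.1   28.8 -209.4] shares [ 0.0076 -0.0515  0.2617] turn 0.2338
```

>>> send_rows:
  deltas:
    - [[0.002,-0.015,0.03],0.07]
    - [[0.004,-0.03,0.07],0.14]
    - [[0.0076,-0.0515,0.11],0.21]
    - [[0.0076,-0.0515,0.15],0.234]
    - [[0.0076,-0.0515,0.19],0.234]
  gripper: 0.275

```text
clock: 10.67
tool_pos: [0.5494, 0.1785, 0.139]
orientation: [179.9, -0.0, -59.2]
force: [0.1, -0.3, -1.1]
opening: 0.0599
gripper_force: 0.0
```

>>> send_rows:
  deltas:
    - [[0,0,0.02],0]
    - [[0,0,0.028],0]
    - [[0,0,0.028],0]
    - [[0,0,0.028],0]
    - [[0,0,0.028],0]

```text
clock: 11.08
tool_pos: [0.5498, 0.1789, 0.1203]
orientation: [-179.9, -0.0, -59.0]
force: [0.1, 0.4, 0.9]
opening: 0.0276
gripper_force: 0.0
```

```bash
python3 - <<'E'
from h import *
import pickle
o=ctrl.get_obs(); print(o["clock"],o["tool_pos"],o["orientation"],o["opening"])
s=ctrl.snapshot("wrist"); pickle.dump(s,open("w8.pkl","wb")); jaws(s,[20,40,60,80]); jaws(s,[110,130,150,170,190,210,220],.02)
E
```

```text
11.0833 [0.54979409 0.17890601 0.1203383 ] [-1.79874329e+02 -5.52208439e-03 -5.89657329e+01] 0.027632675823341037
conf 0.86 top row [55]
20 []
40 []
60 [(299, np.float64(103.0), np.float64(7.7)), (322, np.float64(103.0), np.float64(-5.6))]
80 [(296, np.float64(92.2), np.float64(9.6)), (322, np.float64(92.2), np.float64(-5.7)), (370, np.float64(92.2), np.float64(-33.9)), (396, np.float64(92.2), np.float64(-49.2))]
conf 0.86 top row [55]
110 [(294, np.float64(75.2), np.float64(10.9)), (321, np.float64(75.2), np.float64(-4.9)), (362, np.float64(75.2), np.float64(-28.9)), (391, np.float64(75.2), np.float64(-45.8))]
130 [(297, np.float64(63.8), np.float64(9.3)), (386, np.float64(63.8), np.float64(-43.7))]
150 [(296, np.float64(51.9), np.float64(10.1)), (345, np.float64(51.9), np.float64(-19.6)), (351, np.float64(51.9), np.float64(-23.3)), (375, np.float64(51.9), np.float64(-37.8))]
170 [(304, np.float64(39.6), np.float64(5.3)), (326, np.float64(39.7), np.float64(-8.3)), (328, np.float64(39.7), np.float64(-9.5)), (339, np.float64(39.7), np.float64(-16.3)), (356, np.float64(39.7), np.float64(-26.8)), (382, np.float64(39.7), np.float64(-42.8))]
190 [(305, np.float64(26.9), np.float64(4.8)), (325, np.float64(26.9), np.float64(-7.8)), (328, np.float64(26.9), np.float64(-9.7)), (338, np.float64(26.9), np.float64(-16.0)), (367, np.float64(26.9), np.float64(-34.2)), (391, np.float64(27.0), np.float64(-49.3))]
210 [(304, np.float64(13.7), np.float64(5.5)), (324, np.float64(13.7), np.float64(-7.3)), (371, np.float64(13.7), np.float64(-37.4)), (399, np.float64(13.7), np.float64(-55.3))]
220 [(304, np.float64(6.9), np.float64(5.6)), (326, np.float64(6.9), np.float64(-8.7)), (369, np.float64(6.9), np.float64(-36.5)), (403, np.float64(6.9), np.float64(-58.4))]
```

>>> send_rows:
  deltas:
    - [[0,0.001,0.012],0]
    - [[0,0.001,0.024],0]
    - [[0,0.001,0.036],0]
    - [[0,0.001,0.045],0]
    - [[0,0.001,0.045],0]

```text
clock: 11.65
tool_pos: [0.5471, 0.1774, 0.0806]
orientation: [179.8, -0.0, -59.0]
force: [0.1, 0.5, -0.4]
opening: 0.0238
gripper_force: 0.0
```

>>> send_rows:
  deltas:
    - [[0,0,0],0]
    - [[0,0,0],0]
    - [[0,0,0],0]
    - [[0,0,0],0]
    - [[0,0,0],0]
  gripper: 0

```text
clock: 12.07
tool_pos: [0.5482, 0.1782, 0.083]
orientation: [-180.0, 0.0, -59.0]
force: [-0.3, 0.9, -3.3]
opening: 0.0126
gripper_force: 29.9
```

```bash
python3 - <<'E'
from h import *
import pickle
o=ctrl.get_obs(); print(o["clock"],o["tool_pos"],o["orientation"],o["opening"],o["gripper_force"],o["force"])
s=ctrl.snapshot("wrist"); pickle.dump(s,open("w9.pkl","wb")); jaws(s,[5,20,40,60,80]); jaws(s,[170,190,210],.02)
E
```

```text
12.0667 [0.54820098 0.17816793 0.08304512] [-1.79982111e+02  8.06754023e-03 -5.89810392e+01] 0.012625018073830784 29.94216352701187 [-0.25705816  0.87010641 -3.31622908]
conf 0.7 top row [40]
5 []
20 []
40 [(298, np.float64(105.2), np.float64(6.2)), (309, np.float64(105.2), np.float64(1.2))]
60 [(292, np.float64(96.8), np.float64(9.1)), (321, np.float64(96.8), np.float64(-4.3)), (386, np.float64(96.8), np.float64(-34.4)), (414, np.float64(96.8), np.float64(-47.3))]
80 [(290, np.float64(88.2), np.float64(10.2)), (322, np.float64(88.2), np.float64(-4.9)), (380, np.float64(88.2), np.float64(-32.2)), (412, np.float64(88.2), np.float64(-47.2))]
conf 0.7 top row [40]
170 [(291, np.float64(46.4), np.float64(10.1)), (337, np.float64(46.4), np.float64(-12.4)), (359, np.float64(46.4), np.float64(-23.1)), (387, np.float64(46.4), np.float64(-36.8))]
190 [(302, np.float64(36.3), np.float64(4.8)), (326, np.float64(36.3), np.float64(-7.1)), (330, np.float64(36.3), np.float64(-9.1)), (343, np.float64(36.3), np.float64(-15.6)), (371, np.float64(36.3), np.float64(-29.5)), (400, np.float64(36.3), np.float64(-43.9))]
210 [(301, np.float64(25.8), np.float64(5.4)), (326, np.float64(25.8), np.float64(-7.2)), (329, np.float64(25.8), np.float64(-8.8)), (342, np.float64(25.8), np.float64(-15.3)), (378, np.float64(25.8), np.float64(-33.6)), (408, np.float64(25.8), np.float64(-48.8))]
```

>>> send_rows:
  deltas:
    - [[0,0,0],-0.045]
    - [[0,0,0],-0.095]
    - [[0,0,0],-0.145]
    - [[0,0,0],-0.195]
    - [[0,0,0],-0.236]

```text
clock: 12.63
tool_pos: [0.5478, 0.1779, 0.083]
orientation: [180.0, 0.0, -37.5]
force: [-0.4, -0.9, -2.0]
opening: 0.0126
gripper_force: 29.9
```

```bash
python3 - <<'E'
from h import *
import pickle
s=pickle.load(open("w6.pkl","rb"))
T=np.array([.5689,.1111]);a=np.radians(-37.8)
for z in (0,.003):
    d=ray(s,(298.6,1),.0127+z)[:2]-T; print(d[0]*np.cos(a)+d[1]*np.sin(a),-d[0]*np.sin(a)+d[1]*np.cos(a))
plan(.5713,.1356,.083,-37.7)
E
```

```text
0.12572111597915867 0.006124367075717382
0.12474532868035107 0.005998383576841196
d mm [ 23.5 -42.3   0. ] shares [ 0.0554  0.024  -0.    ] turn 0.002
```

>>> send_rows:
  deltas:
    - [[0.008,0.004,0],0.002]
    - [[0.02,0.009,0],0.002]
    - [[0.034,0.015,0],0.002]
    - [[0.047,0.02,0],0.002]
    - [[0.0554,0.024,0],0.002]

```text
clock: 13.05
tool_pos: [0.5724, 0.1343, 0.083]
orientation: [-180.0, -0.0, -38.0]
force: [-0.3, 1.5, -0.9]
opening: 0.0127
gripper_force: 29.9
```

>>> send_rows:
  deltas:
    - [[0,0,0],0]
    - [[0,0,0],0]
    - [[0,0,0],0]
    - [[0,0,0],0]
    - [[0,0,0],0]

```text
clock: 13.47
tool_pos: [0.5713, 0.136, 0.083]
orientation: [180.0, 0.0, -37.9]
force: [0.4, -1.8, -0.9]
opening: 0.0128
gripper_force: 29.9
```

```bash
python3 - <<'E'
from h import *
import pickle
o=ctrl.get_obs(); print(o["clock"],o["tool_pos"],o["orientation"],o["opening"],o["gripper_force"],o["force"])
a=np.radians(o["orientation"][2]); d=np.array([.6925,.0235])-o["tool_pos"][:2]; print("C in grip",d[0]*np.cos(a)+d[1]*np.sin(a),-d[0]*np.sin(a)+d[1]*np.cos(a))
s=ctrl.snapshot("wrist"); pickle.dump(s,open("w10.pkl","wb")); jaws(s,[40,60,80]); jaws(s,[190,210],.02)
c=ctrl.cut_out(s,"cell"); print(len(c))
for r in (0,4,8,12): print(r, s["color"][r,200:400:4].mean(1).astype(int).tolist())
E
```

```text
13.4667 [0.57133153 0.13603188 0.08297235] [ 1.79993068e+02  2.55239705e-06 -3.78904393e+01] 0.0128292402387111 29.94416356086731 [ 0.43570774 -1.84298988 -0.90841252]
C in grip 0.16473638434646748 -0.01439260476898055
conf 0.65 top row [41]
40 []
60 [(291, np.float64(96.5), np.float64(9.2)), (321, np.float64(96.5), np.float64(-4.7)), (385, np.float64(96.5), np.float64(-34.3)), (414, np.float64(96.5), np.float64(-47.7))]
80 [(290, np.float64(87.9), np.float64(9.8)), (320, np.float64(87.9), np.float64(-4.3)), (379, np.float64(87.9), np.float64(-32.0)), (412, np.float64(87.9), np.float64(-47.5))]
conf 0.65 top row [41]
190 [(301, np.float64(36.1), np.float64(5.0)), (326, np.float64(36.1), np.float64(-7.4)), (330, np.float64(36.1), np.float64(-9.4)), (343, np.float64(36.1), np.float64(-15.9)), (371, np.float64(36.1), np.float64(-29.8)), (399, np.float64(36.1), np.float64(-43.8))]
210 [(301, np.float64(25.7), np.float64(5.1)), (326, np.float64(25.6), np.float64(-7.6)), (330, np.float64(25.6), np.float64(-9.6)), (342, np.float64(25.6), np.float64(-15.7)), (380, np.float64(25.6), np.float6
[... 358 characters left out ...]
, 162, 159, 160, 161, 161, 163, 164, 162, 160, 159, 164, 161, 160, 160, 162, 160, 161, 162, 162, 164, 160, 167, 79, 91, 160, 161, 161, 159, 161, 163, 158, 163, 162, 159, 162, 157, 159, 160, 163, 161]
8 [158, 160, 162, 103, 54, 64, 160, 159, 159, 160, 160, 158, 165, 161, 159, 162, 161, 160, 162, 158, 165, 161, 162, 162, 160, 160, 161, 165, 161, 162, 162, 159, 164, 162, 163, 161, 161, 160, 160, 162, 161, 160, 159, 162, 162, 163, 160, 160, 160, 163]
12 [160, 162, 163, 57, 55, 61, 152, 161, 163, 162, 161, 161, 160, 159, 160, 164, 164, 161, 165, 163, 165, 163, 165, 164, 160, 161, 161, 165, 162, 162, 161, 158, 162, 164, 163, 162, 162, 161, 162, 163, 161, 161, 160, 163, 162, 164, 164, 161, 164, 99]
```

>>> send_rows:
  deltas:
    - [[0.002,-0.001,0],0]
    - [[0.004,-0.002,0],0]
    - [[0.006,-0.003,0],0]
    - [[0.006,-0.0037,0],0]
    - [[0.006,-0.0037,0],0]

```text
clock: 14.08
tool_pos: [0.5773, 0.1351, 0.0829]
orientation: [180.0, -0.0, -37.9]
force: [-0.8, -0.4, -1.5]
opening: 0.0127
gripper_force: 29.9
```

>>> send_rows:
  deltas:
    - [[0,0,0],0]
    - [[0,0,0],0]
    - [[0,0,0],0]
    - [[0,0,0],0]
    - [[0,0,0],0]
  gripper: 0.28

```text
clock: 14.5
tool_pos: [0.5773, 0.1353, 0.0831]
orientation: [-180.0, -0.0, -37.9]
force: [-0.4, -0.4, -0.2]
opening: 0.0245
gripper_force: 0.0
```

>>> send_rows:
  deltas:
    - [[0,0,-0.015],0]
    - [[0,0,-0.03],0]
    - [[0,0,-0.045],0]
    - [[0,0,-0.06],0]
    - [[0,0,-0.06],0]

```text
clock: 14.92
tool_pos: [0.5784, 0.1358, 0.1335]
orientation: [-179.8, -0.1, -37.9]
force: [1.5, 0.0, 0.2]
opening: 0.0246
gripper_force: 0.0
```

>>> send_rows:
  deltas:
    - [[-0.005,0.01,0],-0.04]
    - [[-0.01,0.02,0],-0.08]
    - [[-0.0156,0.03,0],-0.128]
    - [[-0.0156,0.038,0],-0.128]
    - [[-0.0156,0.038,0],-0.128]
  gripper: 1

```text
clock: 15.33
tool_pos: [0.5476, 0.1181, 0.1307]
orientation: [180.0, 0.0, -26.5]
force: [-0.1, -0.3, 0.3]
opening: 0.0522
gripper_force: 0.0
```

```bash
python3 - <<'E'
from h import *
import pickle
o=ctrl.get_obs(); print(o["clock"],o["tool_pos"],o["orientation"],o["opening"])
a=np.radians(o["orientation"][2]); d=np.array([.6925,.0235])-o["tool_pos"][:2]; print("C in grip",d[0]*np.cos(a)+d[1]*np.sin(a),-d[0]*np.sin(a)+d[1]*np.cos(a))
s=ctrl.snapshot("wrist"); pickle.dump(s,open("w11.pkl","wb")); jaws(s,[20,30,50,70,90]); jaws(s,[150,170,190,205,215],.02)
E
```

```text
15.3333 [0.54764981 0.11813782 0.13068869] [ 1.79969464e+02  3.41138712e-02 -2.65317656e+01] 0.05219478464451516
C in grip 0.17186969370489552 -0.01996751436183472
conf 0.85 top row [26]
20 []
30 [(284, np.float64(119.7), np.float64(15.0)), (303, np.float64(119.7), np.float64(3.6))]
50 [(279, np.float64(108.9), np.float64(18.3)), (304, np.float64(108.9), np.float64(3.1))]
70 [(273, np.float64(97.6), np.float64(22.3)), (300, np.float64(97.6), np.float64(5.7)), (347, np.float64(97.6), np.float64(-23.3)), (372, np.float64(97.6), np.float64(-38.7))]
90 [(269, np.float64(86.0), np.float64(25.2)), (298, np.float64(86.0), np.float64(7.1)), (338, np.float64(86.0), np.float64(-18.0)), (364, np.float64(86.0), np.float64(-34.3))]
conf 0.85 top row [26]
150 [(269, np.float64(49.2), np.float64(25.6)), (290, np.float64(49.2), np.float64(12.2)), (295, np.float64(49.2), np.float64(9.0)), (303, np.float64(49.2), np.float64(3.8)), (323, np.float64(49.2), np.float64(-9.0)), (345, np.float64(49.2), np.float64(-23.1))]
170 [(266, np.float64(36.2), np.float64(28.1)), (286, np.float64(36.2), np.float64(15.1)), (292, np.float64(36.2), np.float64(11.1)), (295, np.float64(36.2), np.float64(9.2)), (329, np.float64(36.2), np.float64(-13.0)), (350, np.float64(36.2), np.float64(-26.7))]
190 [(262, np.float64(22.7), np.float64(31.3)), (287, np.float64(22.7), np.float64(14.7)), (333, np.float64(22.7), np.float64(-15.8)), (355, np.float64(22.7), np.float64(-30.5))]
205 [(260, np.float64(12.3), np.float64(33.2)), (280, np.float64(12.3), np.float64(19.7)), (327, np.float64(12.3), np.float64(-12.0)), (357, np.float64(12.3), np.float64(-32.2))]
215 [(259, np.float64(5.2), np.float64(34.2)), (278, np.float64(5.2), np.float64(21.3)), (319, np.float64(5.2), np.float64(-6.6)), (360, np.float64(5.1), np.float64(-34.5))]
```

>>> send_rows:
  deltas:
    - [[0,0,0.015],0]
    - [[0,0,0.03],0]
    - [[0,0,0.045],0]
    - [[0,0,0.057],0]
    - [[0,0,0.057],0]

```text
clock: 15.9
tool_pos: [0.5479, 0.1185, 0.0833]
orientation: [179.9, 0.1, -26.5]
force: [-1.0, -0.2, 0.3]
opening: 0.0872
gripper_force: 0.0
```

>>> send_rows:
  deltas:
    - [[0,0,0],0]
    - [[0,0,0],0]
    - [[0,0,0],0]
    - [[0,0,0],0]
    - [[0,0,0],0]
  gripper: 0.82

```text
clock: 16.32
tool_pos: [0.5489, 0.1191, 0.0859]
orientation: [-179.9, -0.0, -26.4]
force: [0.3, 1.3, -0.8]
opening: 0.072
gripper_force: 5.7
```

```bash
cat >> h.py <<'E'
def C():
    o=ctrl.get_obs(); print(o["clock"],o["tool_pos"].round(4),o["orientation"].round(1),o["opening"].round(4),o["gripper_force"],o["force"].round(1))
    a=np.radians(o["orientation"][2]); d=np.array([.6925,.0235])-o["tool_pos"][:2]; print("C in grip",1e3*(d[0]*np.cos(a)+d[1]*np.sin(a)),1e3*(-d[0]*np.sin(a)+d[1]*np.cos(a)))
E
python3 - <<'E'
from h import *
C(); s=ctrl.snapshot("wrist"); jaws(s,[5,20,40,60,80]); jaws(s,[170,190,210],.02)
E
```

```text
Traceback (most recent call last):
  File "h.py", line 31, in C
    o=ctrl.get_obs(); print(o["clock"],o["tool_pos"].round(4),o["orientation"].round(1),o["opening"].round(4),o["gripper_force"],o["force"].round(1))
                                                                                        ^^^^^^^^^^^^^^^^^^
AttributeError: 'float' object has no attribute 'round'
```

```bash
sed -i 's/o\["opening"\].round(4)/round(o["opening"],4)/' h.py
python3 - <<'E'
from h import *
C(); s=ctrl.snapshot("wrist"); jaws(s,[5,20,40,60,80]); jaws(s,[170,190,210],.02)
E
```

```text
16.3167 [0.5489 0.1191 0.0859] [-179.9   -0.   -26.4] 0.072 5.669244285381865 [ 0.3  1.3 -0.8]
C in grip 171.0964894594416 -21.882391551523217
conf 0.94 top row [0]
5 [(285, np.float64(119.7), np.float64(11.6)), (311, np.float64(119.7), np.float64(-0.1))]
20 [(280, np.float64(113.6), np.float64(14.0)), (312, np.float64(113.6), np.float64(-0.5))]
40 [(275, np.float64(105.4), np.float64(16.6)), (309, np.float64(105.4), np.float64(0.8)), (364, np.float64(105.4), np.float64(-24.7)), (395, np.float64(105.4), np.float64(-39.0))]
60 [(269, np.float64(96.8), np.float64(19.7)), (305, np.float64(96.8), np.float64(2.8)), (356, np.float64(96.8), np.float64(-21.3)), (390, np.float64(96.8), np.float64(-37.3))]
80 [(264, np.float64(88.0), np.float64(22.5)), (301, np.float64(88.0), np.float64(4.7)), (349, np.float64(88.0), np.float64(-18.3)), (385, np.float64(88.0), np.float64(-35.5))]
conf 0.94 top row [0]
170 [(264, np.float64(45.4), np.float64(23.4)), (291, np.float64(45.4), np.float64(10.0)), (294, np.float64(45.4), np.float64(8.5)), (307, np.float64(45.4), np.float64(2.0)), (339, np.float64(45.4), np.float64(-13.9)), (367, np.float64(45.4), np.float64(-27.9))]
190 [(260, np.float64(35.1), np.float64(25.9)), (286, np.float64(35.1), np.float64(12.7)), (293, np.float64(35.1), np.float64(9.2)), (296, np.float64(35.1), np.float64(7.7)), (343, np.float64(35.2), np.float64(-16.2)), (368, np.float64(35.2), np.float64(-28.9))]
210 [(257, np.float64(24.5), np.float64(28.0)), (291, np.float64(24.5), np.float64(10.4)), (335, np.float64(24.5), np.float64(-12.4)), (371, np.float64(24.5), np.float64(-31.0))]
```

>>> send_rows:
  deltas:
    - [[0.003,0.0005,0],0]
    - [[0.008,0.001,0],0]
    - [[0.013,0.0017,0],0]
    - [[0.019,0.0025,0],0]
    - [[0.025,0.0033,0],0]

```text
clock: 16.88
tool_pos: [0.5658, 0.1071, 0.0853]
orientation: [180.0, 0.0, -26.4]
force: [-0.2, -0.0, 0.8]
opening: 0.0719
gripper_force: 0.0
```

>>> send_rows:
  deltas:
    - [[0.006,0.0008,0],0]
    - [[0.012,0.0016,0],0]
    - [[0.018,0.0024,0],0]
    - [[0.022,0.003,0],0]
    - [[0.025,0.0033,0],0]

```text
clock: 17.3
tool_pos: [0.5824, 0.096, 0.0853]
orientation: [180.0, 0.0, -26.4]
force: [-0.3, -0.0, -0.1]
opening: 0.0721
gripper_force: 0.0
```

>>> send_rows:
  deltas:
    - [[0,0,0],0]
    - [[0,0,0],0]
    - [[0,0,0],0]
    - [[0,0,0],0]
    - [[0,0,0],0]
  gripper: 0.84

```text
clock: 17.72
tool_pos: [0.5819, 0.0965, 0.0854]
orientation: [-180.0, -0.0, -26.4]
force: [0.4, 0.1, 0.6]
opening: 0.0736
gripper_force: 0.0
```

```bash
python3 - <<'E'
from h import *
C(); s=ctrl.snapshot("wrist"); jaws(s,[5,20,40,60,80]); jaws(s,[170,190,210],.02)
c=ctrl.cut_out(s,"cell")
if c:
    m=c[0]["pixels"]; r=np.where(m.any(1))[0]; print("cell",c[0]["conf"],r[0],r[-1])
    for k in (0,10,20,30): print(k,np.flatnonzero(m[k])[[0,-1]] if m[k].any() else None)
E
```

```text
17.7167 [0.5819 0.0965 0.0854] [-180.    -0.   -26.4] 0.0736 0.0 [0.4 0.1 0.6]
C in grip 131.49050855642636 -16.291376160193668
conf 0.97 top row [90]
5 []
20 []
40 []
60 []
80 []
conf 0.97 top row [90]
170 [(259, np.float64(45.4), np.float64(25.8)), (307, np.float64(45.4), np.float64(1.9)), (336, np.float64(45.4), np.float64(-12.5)), (371, np.float64(45.4), np.float64(-29.9))]
190 [(257, np.float64(35.2), np.float64(27.3)), (363, np.float64(35.2), np.float64(-26.3))]
210 [(255, np.float64(24.5), np.float64(28.8)), (299, np.float64(24.5), np.float64(6.2)), (321, np.float64(24.5), np.float64(-5.2)), (346, np.float64(24.5), np.float64(-18.1))]
cell 0.78 0 12
0 [318 385]
10 [344 362]
20 None
30 None
```

The two-handle spring hold cannot push the pliers forward. New approach: a firm hold high on the fixed handle, lifted about 8 mm so that the gripper body passes above the lamp housing.

>>> send_rows:
  deltas:
    - [[0,0,0],0]
    - [[0,0,0],0]
    - [[0,0,-0.02],0]
    - [[0,0,-0.045],0]
    - [[0,0,-0.06],0]
  gripper: 1

```text
clock: 18.33
tool_pos: [0.5825, 0.0965, 0.1348]
orientation: [-180.0, -0.0, -26.4]
force: [0.3, -0.1, -0.0]
opening: 0.0874
gripper_force: 0.0
```

```bash
python3 - <<'E'
from h import *
plan(.5773,.1352,.132,-37.9)
E
```

```text
d mm [-5.2 38.7 -2.8] shares [-0.0273 -0.0405  0.0035] turn 0.1281
```

>>> send_rows:
  deltas:
    - [[-0.008,-0.01,0],0.04]
    - [[-0.016,-0.02,0],0.08]
    - [[-0.027,-0.03,0],0.128]
    - [[-0.0273,-0.0405,0],0.128]
    - [[-0.0273,-0.0405,0],0.128]
  gripper: 0.28

```text
clock: 18.75
tool_pos: [0.5776, 0.1364, 0.1336]
orientation: [-180.0, -0.0, -37.7]
force: [-0.1, -0.1, 1.3]
opening: 0.06
gripper_force: 0.0
```

```bash
python3 - <<'E'
from h import *
C(); s=ctrl.snapshot("wrist"); jaws(s,[20,40,60,80]); jaws(s,[150,170,190,205,220],.02)
E
```

```text
18.75 [0.5776 0.1364 0.1336] [-180.    -0.   -37.7] 0.06 0.0 [-0.1 -0.1  1.3]
C in grip 159.9022190214725 -19.06919697333724
conf 0.98 top row [57]
20 []
40 []
60 [(306, np.float64(104.5), np.float64(4.8)), (326, np.float64(104.5), np.float64(-7.6))]
80 [(303, np.float64(92.9), np.float64(6.7)), (326, np.float64(92.9), np.float64(-7.8)), (371, np.float64(92.9), np.float64(-36.2)), (396, np.float64(93.0), np.float64(-52.0))]
conf 0.98 top row [57]
150 [(303, np.float64(49.6), np.float64(7.3)), (338, np.float64(49.6), np.float64(-15.5)), (355, np.float64(49.6), np.float64(-26.6)), (376, np.float64(49.7), np.float64(-40.2))]
170 [(310, np.float64(36.4), np.float64(2.7)), (329, np.float64(36.4), np.float64(-9.9)), (332, np.float64(36.4), np.float64(-11.9)), (342, np.float64(36.4), np.float64(-18.5)), (363, np.float64(36.5), np.float64(-32.4)), (387, np.float64(36.5), np.float64(-48.3))]
190 [(310, np.float64(22.7), np.float64(2.7)), (330, np.float64(22.7), np.float64(-10.8)), (333, np.float64(22.7), np.float64(-12.8)), (337, np.float64(22.8), np.float64(-15.5)), (372, np.float64(22.8), np.float64(-39.1)), (394, np.float64(22.8), np.float64(-54.0))]
205 [(310, np.float64(12.1), np.float64(2.7)), (329, np.float64(12.1), np.float64(-10.3)), (333, np.float64(12.2), np.float64(-13.0)), (335, np.float64(12.2), np.float64(-14.4)), (370, np.float64(12.2), np.float64(-38.3)), (400, np.float64(12.2), np.float64(-58.9))]
220 [(310, np.float64(1.2), np.float64(2.7)), (328, np.float64(1.2), np.float64(-9.8)), (372, np.float64(1.3), np.float64(-40.3)), (406, np.float64(1.4), np.float64(-63.9))]
```

>>> send_rows:
  deltas:
    - [[0,0.003,0.01],0]
    - [[0,0.0046,0.025],0]
    - [[0,0.0046,0.04],0]
    - [[0,0.0046,0.0525],0]
    - [[0,0.0046,0.0525],0]

```text
clock: 19.32
tool_pos: [0.5733, 0.1311, 0.0888]
orientation: [179.8, 0.1, -37.9]
force: [-1.3, -0.2, 0.3]
opening: 0.0245
gripper_force: 0.0
```

>>> send_rows:
  deltas:
    - [[0,0,0],0]
    - [[0,0,0],0]
    - [[0,0,0],0]
    - [[0,0,0],0]
    - [[0,0,0],0]

```text
clock: 19.73
tool_pos: [0.5749, 0.1324, 0.0919]
orientation: [-179.9, -0.0, -37.9]
force: [0.8, 0.5, -0.6]
opening: 0.0244
gripper_force: 0.0
```

>>> send_rows:
  deltas:
    - [[0,0,0.0014],0]
    - [[0,0,0.0014],0]
    - [[0,0,0.0014],0]
    - [[0,0,0.0014],0]
    - [[0,0,0.0014],0]
  gripper: 0

```text
clock: 20.15
tool_pos: [0.5748, 0.1324, 0.0903]
orientation: [-180.0, -0.0, -37.9]
force: [0.4, 2.0, -0.2]
opening: 0.0125
gripper_force: 30.0
```

>>> send_rows:
  deltas:
    - [[0,0,-0.003],0]
    - [[0,0,-0.006],0]
    - [[0,0,-0.009],0]
    - [[0,0,-0.0115],0]
    - [[0,0,-0.0115],0]

```text
clock: 20.57
tool_pos: [0.5747, 0.1322, 0.0998]
orientation: [-180.0, -0.0, -37.9]
force: [0.1, -0.7, -3.7]
opening: 0.0125
gripper_force: 30.0
```

>>> send_rows:
  deltas:
    - [[0,0,0],0]
    - [[0,0,0],0]
    - [[0,0,0],0]
    - [[0,0,0],0]
    - [[0,0,0],0]

```text
clock: 20.98
tool_pos: [0.5746, 0.1322, 0.0993]
orientation: [180.0, 0.0, -37.9]
force: [0.2, 0.0, -4.7]
opening: 0.0128
gripper_force: 30.0
```

```bash
python3 - <<'E'
from h import *
C(); s=ctrl.snapshot("wrist"); jaws(s,[20,40,60,80],.0225); jaws(s,[150,170,190,205,220],.0285)
E
```

```text
20.9833 [0.5746 0.1322 0.0993] [180.    0.  -37.9] 0.0128 30.045325756072998 [ 0.2  0.  -4.7]
C in grip 159.79454936993798 -13.279798020590622
conf 0.71 top row [167]
20 []
40 []
60 []
80 []
conf 0.71 top row [167]
150 []
170 [(367, np.float64(44.7), np.float64(-28.8)), (389, np.float64(44.7), np.float64(-40.1))]
190 [(370, np.float64(34.0), np.float64(-30.9)), (398, np.float64(34.0), np.float64(-45.6))]
205 [(376, np.float64(25.8), np.float64(-34.5)), (405, np.float64(25.8), np.float64(-50.0))]
220 [(383, np.float64(17.3), np.float64(-38.8)), (412, np.float64(17.3), np.float64(-54.5))]
```

```bash
python3 - <<'E'
from h import *
s=ctrl.snapshot("wrist"); cs=ctrl.cut_out(s,"pliers_mouth"); print(len(cs),[ (c["conf"],c["pixels"].sum()) for c in cs])
for c in cs[:2]:
  m=c["pixels"]
  for r in (30,35,40,50,60,80,190,210):
    z=.0225 if r<100 else .0285
    e=np.flatnonzero(np.diff(np.r_[0,m[r].astype(int),0])); print(r,[(int(x),gframe(s,x,r,z).tolist()) for x in e])
save(s,"w12")
cv2.imwrite("pics/w12c.png",cv2.resize(s["color"][:240,220:460,::-1],(600,600),interpolation=2))
E
```

```text
1 [(0.7, np.int64(14540))]
30 []
35 []
40 [(301, [106.6, 4.8]), (308, [106.6, 1.4])]
50 [(292, [102.3, 9.2]), (320, [102.3, -4.3])]
60 [(291, [97.8, 9.8]), (320, [97.8, -4.4]), (380, [97.8, -33.6]), (409, [97.8, -47.7])]
80 [(290, [88.7, 10.4]), (320, [88.7, -4.4]), (374, [88.7, -31.2]), (407, [88.7, -47.5])]
190 [(301, [34.0, 5.3]), (325, [34.0, -7.3]), (328, [34.0, -8.8]), (341, [34.0, -15.7]), (370, [34.0, -30.9]), (399, [34.0, -46.1])]
210 [(300, [23.0, 6.0]), (325, [23.0, -7.4]), (331, [23.0, -10.6]), (334, [23.0, -12.2]), (379, [23.0, -36.3]), (407, [23.0, -51.3])]
```

View pics/w12c.png

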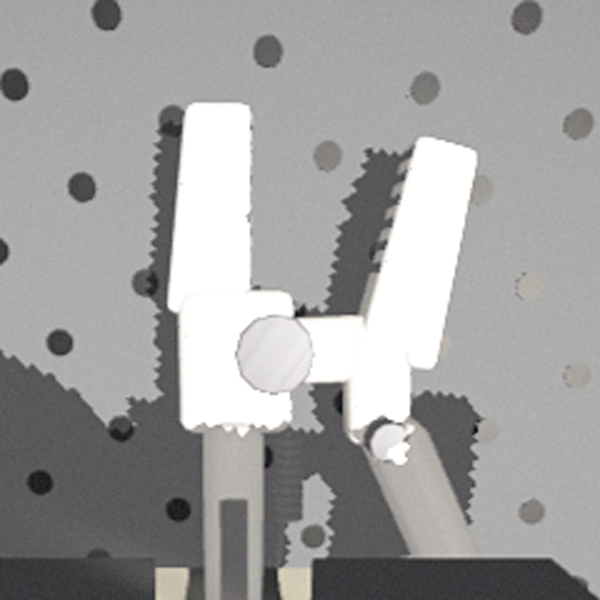

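The picture shows the pliers held level by the fixed handle: handle column at crop 232, jaw tips at (218,105) and (445,145), jaws open and parallel to the tool. Now forward, slowly, onto the shank.

>>> send_rows:
  deltas:
    - [[0,-0.002,-0.001],0]
    - [[0,-0.004,-0.001],0]
    - [[0,-0.0059,-0.001],0]
    - [[0.003,-0.0059,-0.001],0]
    - [[0.007,-0.0059,-0.001],0]

```text
clock: 21.65
tool_pos: [0.5821, 0.1326, 0.1002]
orientation: [180.0, 0.0, -37.9]
force: [0.2, -0.5, -4.6]
opening: 0.0126
gripper_force: 30.0
```

>>> send_rows:
  deltas:
    - [[0.005,0,0],0]
    - [[0.01,0,0],0]
    - [[0.015,0,0],0]
    - [[0.02,0,0],0]
    - [[0.025,0,0],0]

```text
clock: 22.07
tool_pos: [0.5981, 0.1198, 0.1002]
orientation: [180.0, -0.0, -37.9]
force: [-0.2, 0.4, -4.2]
opening: 0.0127
gripper_force: 30.0
```

```bash
python3 - <<'E'
from h import *
C(); s=ctrl.snapshot("wrist"); cs=ctrl.cut_out(s,"pliers_mouth")
for c in cs[:1]:
  m=c["pixels"]; print(m.sum())
  for r in (30,40,50,60,80,190,210):
    z=.0225 if r<100 else .0285
    e=np.flatnonzero(np.diff(np.r_[0,m[r].astype(int),0])); print(r,[(int(x),gframe(s,x,r,z).tolist()) for x in e])
cs=ctrl.cut_out(s,"cell")
for c in cs[:1]:
  m=c["pixels"]; print(c["conf"],m.sum())
  for r in range(0,60,6):
    e=np.flatnonzero(np.diff(np.r_[0,m[r].astype(int),0])); print(r,[(int(x),gframe(s,x,r,.003).tolist()) for x in e])
E
```

```text
22.0667 [0.5981 0.1198 0.1002] [180.   -0.  -37.9] 0.0127 30.045374929904938 [-0.2  0.4 -4.2]
C in grip 133.62720373123182 -17.935093224420697
13877
30 []
40 []
50 [(293, [102.2, 8.8]), (320, [102.2, -4.3])]
60 [(293, [97.7, 8.9]), (320, [97.8, -4.4]), (382, [97.8, -34.7]), (409, [97.8, -47.9])]
80 [(290, [88.6, 10.5]), (319, [88.6, -3.9]), (375, [88.6, -31.8]), (406, [88.6, -47.2])]
190 [(301, [33.6, 5.4]), (325, [33.6, -7.3]), (329, [33.6, -9.4]), (341, [33.6, -15.8]), (371, [33.6, -31.6]), (398, [33.7, -45.9])]
210 [(300, [22.5, 6.0]), (325, [22.5, -7.4]), (331, [22.5, -10.7]), (334, [22.5, -12.3]), (380, [22.5, -37.0]), (407, [22.5, -51.6])]
0.59 963
0 [(312, [130.2, -0.3]), (391, [130.3, -41.8])]
6 [(314, [127.5, -1.4]), (386, [127.5, -39.3])]
12 [(325, [124.7, -7.2]), (367, [124.7, -29.4])]
18 []
24 []
30 []
36 []
42 []
48 []
54 []
```

>>> send_rows:
  deltas:
    - [[0.005,0,0],0]
    - [[0.01,0,0],0]
    - [[0.015,0,0],0]
    - [[0.02,0,0],0]
    - [[0.026,0,0],0]

```text
clock: 22.63
tool_pos: [0.6144, 0.1072, 0.1003]
orientation: [180.0, 0.0, -37.9]
force: [0.3, 0.1, -3.8]
opening: 0.0125
gripper_force: 30.0
```

```bash
cat >> h.py <<'E'
def look(z1=.014,z2=.02,rows=(30,40,50,60,80,190,210)):
    C(); s=ctrl.snapshot("wrist")
    for n in ("pliers_mouth","cell"):
      for c in ctrl.cut_out(s,n)[:1]:
        m=c["pixels"]; print(n,c["conf"],m.sum())
        for r in (rows if n!="cell" else range(0,100,12)):
          z=(z1 if r<100 else z2) if n!="cell" else .003
          e=np.flatnonzero(np.diff(np.r_[0,m[r].astype(int),0]))
          if len(e): print(r,[(int(x),*gframe(s,x,r,z).tolist()) for x in e])
    return s
E
python3 -c "
from h import *
look(.0235,.0295)"
```

```text
22.6333 [0.6144 0.1072 0.1003] [180.    0.  -37.9] 0.0125 30.045915842056274 [ 0.3  0.1 -3.8]
C in grip 113.00339789929619 -18.077055526408785
pliers_mouth 0.66 14252
50 [(293, 101.8, 8.8), (313, 101.8, -0.9)]
60 [(291, 97.4, 9.8), (319, 97.4, -3.8), (380, 97.4, -33.5), (409, 97.4, -47.6)]
80 [(290, 88.3, 10.5), (320, 88.3, -4.4), (374, 88.3, -31.1), (407, 88.3, -47.4)]
190 [(301, 33.6, 5.4), (325, 33.7, -7.2), (328, 33.7, -8.8), (342, 33.7, -16.1), (369, 33.7, -30.3), (399, 33.7, -46.1)]
210 [(301, 22.6, 5.5), (325, 22.6, -7.4), (331, 22.6, -10.6), (334, 22.6, -12.2), (379, 22.6, -36.2), (407, 22.6, -51.2)]
cell 0.61 6158
0 [(306, 130.1, 2.9), (419, 130.1, -56.3)]
12 [(304, 124.5, 4.0), (418, 124.6, -56.3)]
24 [(304, 118.8, 4.1), (416, 118.9, -55.8)]
36 [(305, 113.0, 3.6), (410, 113.1, -53.1)]
48 [(311, 107.1, 0.3), (395, 107.2, -45.5)]
60 [(318, 101.1, -3.5), (361, 101.1, -27.2)]
```

>>> send_rows:
  deltas:
    - [[0,-0.001,0],0]
    - [[0.004,-0.002,0],0]
    - [[0.01,-0.002,0],0]
    - [[0.016,-0.002,0],0]
    - [[0.021,-0.002,0],0]

```text
clock: 23.2
tool_pos: [0.6289, 0.0981, 0.1003]
orientation: [-180.0, -0.0, -37.9]
force: [0.3, -0.4, -3.3]
opening: 0.0125
gripper_force: 30.0
```

>>> send_rows:
  deltas:
    - [[0.003,0,0],0]
    - [[0.006,0,0],0]
    - [[0.006,0,0],0]
    - [[0.006,0,0],0]
    - [[0.006,0,0],0]

```text
clock: 23.62
tool_pos: [0.632, 0.0954, 0.1002]
orientation: [180.0, 0.0, -37.9]
force: [-0.5, -0.4, -4.1]
opening: 0.0124
gripper_force: 30.0
```

```bash
python3 -c "
from h import *
look(.0235,.0295)"
```

```text
23.6167 [0.632  0.0954 0.1002] [180.    0.  -37.9] 0.0124 30.044979751110077 [-0.5 -0.4 -4.1]
C in grip 91.86725271016411 -19.564214024919263
pliers_mouth 0.61 11853
50 [(293, 102.3, 8.6), (308, 102.3, 1.3)]
60 [(292, 97.8, 9.1), (308, 97.8, 1.4)]
80 [(290, 88.7, 10.3), (308, 88.7, 1.4)]
190 [(301, 34.1, 5.2), (325, 34.1, -7.4), (329, 34.1, -9.5), (341, 34.1, -15.7), (370, 34.1, -31.0), (399, 34.1, -46.2)]
210 [(301, 23.1, 5.3), (325, 23.1, -7.5), (331, 23.1, -10.7), (334, 23.1, -12.3), (379, 23.1, -36.3), (407, 23.1, -51.3)]
```

>>> send_rows:
  deltas:
    - [[0,0,0.001],0]
    - [[0,0,0.001],0]
    - [[0,0,0.001],0]
    - [[0,0,0.001],0]
    - [[0,0,0.001],0]
  gripper: 0.3

```text
clock: 24.18
tool_pos: [0.6324, 0.0955, 0.0998]
orientation: [-180.0, -0.0, -37.9]
force: [-0.4, 0.4, 0.1]
opening: 0.0261
gripper_force: 0.0
```

>>> send_rows:
  deltas:
    - [[0,0,-0.01],0]
    - [[0,0,-0.03],0]
    - [[0,0,-0.05],0]
    - [[0,0,-0.06],0]
    - [[0,0,-0.06],0]

```text
clock: 24.6
tool_pos: [0.6334, 0.0958, 0.1502]
orientation: [-179.8, -0.1, -37.9]
force: [0.3, 0.3, 1.5]
opening: 0.0266
gripper_force: 0.0
```

```bash
python3 -c "
from h import *
s=look(rows=(40,60,80,100,150,170,190,205,220)); save(s,'w13')"
```

```text
24.6 [0.6334 0.0958 0.1502] [-1.798e+02 -1.000e-01 -3.790e+01] 0.0266 0.0 [0.3 0.3 1.5]
C in grip 91.09691863126726 -20.773032019532117
pliers_mouth 0.65 7683
80 [(298, 96.0, 10.9), (312, 96.0, 1.3)]
100 [(297, 82.7, 11.4), (313, 82.7, 0.6)]
150 [(298, 49.0, 11.2), (331, 49.1, -12.2), (347, 49.1, -23.5), (366, 49.1, -36.9)]
170 [(305, 34.7, 6.3), (323, 34.8, -6.7), (326, 34.8, -8.8), (335, 34.8, -15.3), (355, 34.8, -29.7), (376, 34.8, -44.8)]
190 [(305, 19.9, 6.4), (323, 19.9, -6.8), (327, 19.9, -9.7), (329, 19.9, -11.2), (365, 19.9, -37.6), (385, 20.0, -52.2)]
205 [(305, 8.4, 6.5), (326, 8.4, -9.1), (362, 8.4, -35.9), (392, 8.5, -58.2)]
220 [(306, -3.5, 5.8), (322, -3.4, -6.3), (358, -3.4, -33.4), (398, -3.3, -63.5)]
cell 0.62 5558
36 [(347, 125.9, -22.6), (372, 125.9, -39.9), (374, 125.9, -41.3), (384, 125.9, -48.2)]
48 [(318, 118.3, -2.5), (388, 118.3, -51.5)]
60 [(312, 110.6, 1.7), (389, 110.6, -52.8)]
72 [(312, 102.7, 1.7), (388, 102.7, -52.6)]
84 [(312, 94.6, 1.7), (388, 94.7, -53.1)]
96 [(313, 86.4, 0.9), (386, 86.5, -52.3)]
```

>>> send_rows:
  deltas:
    - [[-0.008,0.01,0],0]
    - [[-0.0156,0.02,0],0]
    - [[-0.0156,0.032,0],0]
    - [[-0.0156,0.043,0],0]
    - [[-0.0156,0.043,0],0]
  gripper: 1

```text
clock: 25.17
tool_pos: [0.5996, 0.0745, 0.1473]
orientation: [179.9, 0.0, -38.0]
force: [-0.3, -0.2, 0.2]
opening: 0.0543
gripper_force: 0.0
```

>>> send_rows:
  deltas:
    - [[0,0,0.008],0]
    - [[0,0,0.016],0]
    - [[0,0,0.02],0]
    - [[0,0,0.02],0]
    - [[0,0,0.02],0]

```text
clock: 25.58
tool_pos: [0.6012, 0.076, 0.1308]
orientation: [179.9, 0.0, -37.9]
force: [0.7, -0.4, 0.9]
opening: 0.0857
gripper_force: 0.0
```

```bash
python3 -c "
from h import *
s=look(rows=(80,150,170,190,205,220))"
```

```text
25.5833 [0.6012 0.076  0.1308] [179.9   0.  -37.9] 0.0857 0.0 [ 0.7 -0.4  0.9]
C in grip 104.29516015473352 14.695629007072386
pliers_mouth 0.84 12512
80 [(237, 92.7, 46.0), (247, 92.7, 39.7), (314, 92.7, -1.9), (330, 92.7, -11.9)]
150 [(249, 50.1, 39.7), (272, 50.1, 25.0), (274, 50.1, 23.7), (284, 50.1, 17.3), (305, 50.1, 3.8), (327, 50.1, -10.3)]
170 [(251, 37.1, 39.2), (272, 37.1, 25.5), (275, 37.1, 23.5), (285, 37.1, 17.0), (314, 37.1, -1.9), (336, 37.1, -16.3)]
190 [(252, 23.6, 39.3), (274, 23.6, 24.6), (277, 23.6, 22.6), (279, 23.6, 21.3), (317, 23.6, -3.9), (346, 23.6, -23.2)]
205 [(253, 13.2, 39.2), (274, 13.2, 25.0), (319, 13.2, -5.3), (353, 13.2, -28.3)]
220 [(254, 2.5, 39.1), (274, 2.4, 25.4), (312, 2.4, -0.6), (361, 2.4, -34.2)]
cell 0.79 7326
0 [(232, 139.9, 48.5), (315, 139.9, -2.6)]
12 [(233, 133.4, 48.3), (321, 133.4, -6.3)]
24 [(231, 126.7, 50.1), (322, 126.7, -7.0)]
36 [(231, 119.9, 50.6), (322, 119.9, -7.0)]
48 [(234, 113.0, 49.2), (322, 113.0, -7.1)]
60 [(236, 105.9, 48.4), (321, 106.0, -6.5)]
72 [(237, 98.8, 48.2), (321, 98.8, -6.6)]
84 [(256, 91.4, 36.2), (312, 91.4, -0.7)]
```

>>> send_rows:
  deltas:
    - [[0,0.001,0.01],0]
    - [[0,0.001,0.025],0]
    - [[0,0.001,0.04],0]
    - [[0,0.001,0.052],0]
    - [[0,0.001,0.057],0]

```text
clock: 26.15
tool_pos: [0.5999, 0.075, 0.0841]
orientation: [179.9, 0.1, -37.9]
force: [0.3, -0.5, -0.3]
opening: 0.088
gripper_force: 0.0
```

>>> send_rows:
  deltas:
    - [[0,0,0],0]
    - [[0,0,0],0]
    - [[0,0,0],0]
    - [[0,0,0],0]
    - [[0,0,0],0]
  gripper: 0.7

```text
clock: 26.57
tool_pos: [0.6012, 0.0761, 0.0863]
orientation: [-179.9, -0.0, -37.9]
force: [0.8, 7.6, -3.1]
opening: 0.0629
gripper_force: 9.1
```

```bash
python3 -c "
from h import *
s=look(rows=(60,80,100,150,170,190,205,220)); save(s,'w14')"
```

```text
26.5667 [0.6012 0.0761 0.0863] [-179.9   -0.   -37.9] 0.0629 9.133237995119998 [ 0.8  7.6 -3.1]
C in grip 104.3869192990266 14.614207425403682
pliers_mouth 0.98 16679
60 [(324, 97.1, -6.7), (336, 97.1, -12.4)]
80 [(227, 88.2, 39.8), (262, 88.2, 23.0), (305, 88.2, 2.3), (338, 88.2, -13.5)]
100 [(230, 78.8, 37.5), (340, 78.8, -14.2)]
150 [(245, 55.5, 31.9), (274, 55.5, 17.6), (279, 55.5, 15.2), (287, 55.5, 11.2), (323, 55.5, -6.4), (350, 55.5, -19.7)]
170 [(248, 45.5, 31.0), (274, 45.5, 18.0), (280, 45.5, 15.0), (291, 45.5, 9.5), (326, 45.5, -8.0), (353, 45.5, -21.5)]
190 [(249, 35.2, 31.1), (277, 35.2, 16.8), (283, 35.2, 13.8), (286, 35.2, 12.2), (330, 35.2, -10.2), (356, 35.2, -23.4)]
205 [(251, 27.2, 30.5), (278, 27.2, 16.6), (285, 27.2, 12.9), (286, 27.2, 12.4), (320, 27.2, -5.1), (358, 27.2, -24.7)]
220 [(253, 19.0, 29.9), (279, 19.0, 16.3), (319, 19.0, -4.7), (360, 19.0, -26.1)]
cell 0.87 9190
0 [(194, 125.6, 55.8), (326, 125.5, -7.9)]
12 [(195, 120.4, 55.9), (326, 120.4, -8.0)]
24 [(197, 115.2, 55.5), (326, 115.2, -8.0)]
36 [(198, 109.9, 55.5), (326, 109.8, -8.1)]
48 [(200, 104.4, 55.1), (326, 104.4, -8.2)]
60 [(210, 98.9, 50.6), (325, 98.9, -7.7)]
72 [(236, 93.2, 37.8), (314, 93.2, -2.2)]
```

>>> send_rows:
  deltas:
    - [[0,0,0],0]
    - [[0,0,0],0]
    - [[0,0,0],0]
    - [[0,0,0],0]
    - [[0,0,0],0]
  gripper: 0.4

```text
clock: 27.13
tool_pos: [0.6023, 0.0776, 0.0867]
orientation: [-179.7, -0.1, -37.8]
force: [2.3, 10.6, -4.6]
opening: 0.0492
gripper_force: 30.2
```

>>> send_rows:
  deltas:
    - [[0,0,0],0]
    - [[0,0,0],0]
    - [[0,0,0],0]
    - [[0,0,0],0]
    - [[0,0,0],0]

```text
clock: 27.55
tool_pos: [0.6023, 0.0776, 0.0867]
orientation: [-179.7, -0.1, -37.8]
force: [1.8, 9.8, -4.9]
opening: 0.0495
gripper_force: 30.2
```

```bash
python3 -c "
from h import *
s=look(rows=(60,80,100,150,170,190,205,220)); save(s,'w15')"
```

```text
27.55 [0.6023 0.0776 0.0867] [-1.797e+02 -1.000e-01 -3.780e+01] 0.0495 30.211622840724885 [ 1.8  9.8 -4.9]
C in grip 104.46898183327566 12.5396140535066
pliers_mouth 0.58 17014
60 [(329, 97.2, -8.3), (341, 97.2, -13.9)]
80 [(231, 88.4, 38.9), (267, 88.4, 21.5), (311, 88.4, 0.3), (345, 88.4, -16.1)]
100 [(234, 78.9, 36.6), (344, 78.9, -15.3)]
150 [(246, 55.5, 32.3), (283, 55.5, 14.1), (287, 55.5, 12.1), (298, 55.5, 6.7), (328, 55.5, -8.1), (356, 55.5, -21.9)]
170 [(256, 45.5, 27.9), (285, 45.5, 13.3), (288, 45.5, 11.8), (301, 45.5, 5.3), (328, 45.5, -8.2), (355, 45.5, -21.7)]
190 [(260, 35.1, 26.4), (287, 35.2, 12.6), (292, 35.2, 10.0), (297, 35.2, 7.5), (328, 35.2, -8.4), (356, 35.2, -22.6)]
205 [(262, 27.1, 25.7), (290, 27.1, 11.2), (293, 27.1, 9.6), (298, 27.2, 7.1), (316, 27.2, -2.3), (356, 27.2, -23.0)]
220 [(264, 18.9, 25.0), (291, 18.9, 10.8), (302, 18.9, 5.1), (357, 19.0, -23.8)]
cell 0.7 9111
0 [(201, 125.9, 53.7), (333, 125.8, -10.3)]
12 [(202, 120.7, 53.8), (333, 120.6, -10.4)]
24 [(205, 115.5, 52.8), (333, 115.4, -10.5)]
36 [(207, 110.1, 52.3), (332, 110.1, -10.1)]
48 [(208, 104.6, 52.4), (332, 104.6, -10.2)]
60 [(217, 99.1, 48.3), (330, 99.0, -9.2)]
72 [(239, 93.4, 37.5), (320, 93.4, -4.2)]
```

The opening of 49.4 mm at full grip force shows the pliers are locked. Now I swing the gripper about the cell's axis.

>>> send_rows:
  deltas:
    - [[0.0009,0.0061,0],-0.03]
    - [[0.0021,0.0122,0],-0.06]
    - [[0.0035,0.0183,0],-0.09]
    - [[0.0052,0.0242,0],-0.12]
    - [[0.0073,0.0301,0],-0.15]

```text
clock: 28.12
tool_pos: [0.5926, 0.0551, 0.0869]
orientation: [-179.7, -0.2, -24.2]
force: [3.7, 12.2, -5.7]
opening: 0.0489
gripper_force: 29.4
```

>>> send_rows:
  deltas:
    - [[0.0009,0.0061,0],-0.03]
    - [[0.0021,0.0122,0],-0.06]
    - [[0.0035,0.0183,0],-0.09]
    - [[0.0044,0.0213,0],-0.105]
    - [[0.0044,0.0213,0],-0.105]

```text
clock: 28.53
tool_pos: [0.5889, 0.0379, 0.0869]
orientation: [-179.7, -0.3, -14.8]
force: [3.1, 13.2, -5.6]
opening: 0.0486
gripper_force: 29.9
```

```bash
python3 - <<'E'
from h import *
s=look(rows=(60,80,150,170,190,205,220)); save(s,'w16')
p=ctrl.snapshot("top"); save(p,"t2"); q=ctrl.snapshot("scene"); save(q,"s2")
for im,n in((p,"t"),(q,"s")):
  for c in ctrl.cut_out(im,"cell")[:2]:
    m=c["pixels"].astype(np.uint8); print(n,c["conf"],m.sum(),np.array(c["xy"])*[640,400], cv2.minAreaRect(np.argwhere(m)[:,::-1].astype(np.float32)))
E
```

```text
28.5333 [0.5889 0.0379 0.0869] [-179.7   -0.3  -14.8] 0.0486 29.86953620223474 [ 3.1 13.2 -5.6]
C in grip 103.84460534740354 12.531414287813037
pliers_mouth 0.65 16448
60 [(330, 97.1, -9.0), (342, 97.1, -14.7)]
80 [(232, 88.2, 38.3), (267, 88.2, 21.4), (311, 88.2, 0.1), (345, 88.2, -16.4)]
150 [(248, 55.2, 31.1), (282, 55.2, 14.3), (287, 55.2, 11.8), (299, 55.2, 5.9), (327, 55.3, -7.9), (355, 55.3, -21.7)]
170 [(257, 45.2, 27.2), (285, 45.2, 13.1), (289, 45.2, 11.1), (302, 45.2, 4.5), (328, 45.3, -8.5), (355, 45.3, -22.1)]
190 [(260, 34.8, 26.1), (287, 34.9, 12.3), (293, 34.9, 9.2), (296, 34.9, 7.7), (328, 34.9, -8.7), (355, 35.0, -22.5)]
205 [(262, 26.8, 25.4), (289, 26.8, 11.4), (294, 26.8, 8.8), (297, 26.8, 7.3), (316, 26.9, -2.6), (355, 26.9, -22.8)]
220 [(265, 18.5, 24.2), (291, 18.6, 10.5), (301, 18.6, 5.3), (355, 18.7, -23.1)]
cell 0.93 9164
0 [(202, 125.8, 53.2), (333, 125.8, -10.6)]
12 [(204, 120.7, 52.7), (333, 120.7, -10.7)]
24 [(205, 115.4, 52.7), (332, 115.4, -10.3)]
36 [(206, 110.0, 52.7), (332, 110.0, -10.4)]
48 [(207, 104.5, 52.7), (331, 104.6, -10.0)]
60 [(217, 99.0, 48.1), (330, 99.0, -9.6)]
72 [(239, 93.3, 37.2), (320, 93.3, -4.5)]
s 0.78 268 [283.328 219.2  ] ((283.6330261230469, 219.61007690429688), (22.030004501342773, 13.696917533874512), 73.3007583618164)
s 0.54 26475 [299.776 248.8  ] ((305.44622802734375, 227.73324584960938), (211.4971923828125, 181.0967254638672), 54.162349700927734)
```

```bash
cat >> h.py <<'E'
def cellyaw(s,r0=2,r1=46):
    c=ctrl.cut_out(s,"cell")
    if not c: print("no cell"); return
    m=c[0]["pixels"]; yaw=ctrl.get_obs()["orientation"][2]
    g=cv2.GaussianBlur(s["color"].astype(np.float32).mean(2),(0,0),1); gx=np.abs(np.gradient(g,axis=1))
    for side in (0,-1):
        pm,pg=[],[]
        for r in range(r0,r1,2):
            i=np.flatnonzero(m[r])
            if len(i)==0: continue
            u=i[side]+(side!=0); pm.append(ray(s,(u,r),.0887)[:2])
            w=np.arange(max(u-6,1),min(u+7,639)); u2=w[np.argmax(gx[r,w])]; pg.append(ray(s,(u2+.5,r),.0887)[:2])
        for nm,p in(("mask",pm),("grad",pg)):
            v=cv2.fitLine(np.array(p,np.float32),cv2.DIST_HUBER,0,.001,.001).ravel(); a=np.degrees(np.arctan2(v[1],v[0]))
            print(side,nm,"yaw mod90",round((a+45)%90-45,2),"pt",v[2:].round(4))
E
python3 - <<'E'
from h import *
s=ctrl.snapshot("wrist"); cellyaw(s); cellyaw(s,10,40)
p=ctrl.snapshot("top"); f=ctrl.cut_out(p,"lamp_lens"); g=ctrl.cut_out(p,"detector_lens"); print(len(f),len(g))
E
```

```text
0 mask yaw mod90 -14.51 pt [0.6894 0.041 ]
0 grad yaw mod90 -16.16 pt [0.689  0.0407]
-1 mask yaw mod90 -16.71 pt [0.6791 0.0076]
-1 grad yaw mod90 -20.88 pt [0.6785 0.0078]
0 mask yaw mod90 -15.53 pt [0.6881 0.0413]
0 grad yaw mod90 -15.29 pt [0.6884 0.0409]
-1 mask yaw mod90 -13.81 pt [0.6805 0.0071]
-1 grad yaw mod90 -22.77 pt [0.6795 0.0073]
2 3
```

```bash
cat >> h.py <<'E'
def segs(s,box,z,minlen=20):
    u0,u1,v0,v1=box; g=cv2.cvtColor(s["color"],cv2.COLOR_RGB2GRAY)[v0:v1,u0:u1].copy()
    L=cv2.createLineSegmentDetector().detect(g)[0]
    for l in sorted(L.reshape(-1,4),key=lambda l:-np.hypot(l[0]-l[2],l[1]-l[3])):
        n=np.hypot(l[0]-l[2],l[1]-l[3])
        if n<minlen: break
        a=l[:2]+[u0,v0]; b=l[2:]+[u0,v0]; A=ray(s,a,z);B=ray(s,b,z); d=B-A
        print(a.round(1),b.round(1),"mm",round(1e3*np.hypot(*d[:2]),1),"yaw",round(np.degrees(np.arctan2(d[1],d[0]))%180,1),"mid",((A+B)/2)[:2].round(4))
E
python3 - <<'E'
from h import *
s=ctrl.snapshot("wrist"); C()
print("cell z .0887"); segs(s,(180,360,0,110),.0887,18)
print("handles z .0327"); segs(s,(235,370,140,225),.0327,20)
E
```

```text
29.2333 [0.589  0.0382 0.0868] [-179.8   -0.3  -14.9] 0.0483 29.761918555832043 [ 3.5 10.8 -5.1]
C in grip 103.83238897660429 12.37222812196316
cell z .0887
[346.2  95.7] [333.    0.8] mm 24.5 yaw 175.2 mid [0.673 0.007]
[321.   64.4] [322.7   0.5] mm 15.8 yaw 164.0 mid [0.6784 0.0108]
[258.1  55.7] [318.1  56.8] mm 16.9 yaw 74.1 mid [0.6752 0.0214]
[205.4   0.5] [209.1  50.6] mm 12.3 yaw 164.4 mid [0.6882 0.0407]
[280.7  87.3] [243.   93.8] mm 11.1 yaw 84.3 mid [0.6684 0.0313]
[221.9  55.5] [256.9  55.8] mm 9.8 yaw 74.6 mid [0.6788 0.0346]
[303.1  77.7] [270.6  76.6] mm 9.3 yaw 73.3 mid [0.67   0.0233]
[231.   36.3] [221.6   6.6] mm 7.5 yaw 0.8 mid [0.6878 0.0353]
[232.5  69.3] [233.3  98.1] mm 7.8 yaw 162.9 mid [0.6722 0.0388]
[330.2  35.6] [329.6  61.9] mm 6.7 yaw 164.5 mid [0.674  0.0096]
[278.2  10.3] [275.3  35.7] mm 6.3 yaw 156.0 mid [0.6839 0.0221]
[331.5   0.6] [331.3  24.4] mm 5.7 yaw 165.6 mid [0.6826 0.0071]
[311.5  88.5] [290.   97.2] mm 6.7 yaw 96.1 mid [0.6649 0.0206]
handles z .0327
[355.4 223.2] [353.8 140.6] mm 43.0 yaw 168.4 mid [0.6204 0.0071]
[290.7 223.3] [281.7 149.2] mm 39.0 yaw 170.6 mid [0.6272 0.0412]
[254.4 151.9] [265.  223.2] mm 37.7 yaw 170.6 mid [0.63   0.0545]
[275.8 176.9] [282.  223.3] mm 25.1 yaw 170.8 mid [0.6215 0.0468]
[270.5 223.3] [264. 178.] mm 24.5 yaw 170.7 mid [0.6227 0.0527]
[319.3 190.8] [315.5 223.4] mm 17.9 yaw 159.2 mid [0.6129 0.0286]
[327.6 158.1] [328.9 190.6] mm 16.7 yaw 168.2 mid [0.6282 0.0189]
```

Line fits show the cell at yaw -15.6° and the board at -4.5°, so about 11° remain.

>>> send_rows:
  deltas:
    - [[0.0007,0.005,0],-0.0244]
    - [[0.0016,0.0099,0],-0.0489]
    - [[0.0026,0.0148,0],-0.0733]
    - [[0.0039,0.0197,0],-0.0978]
    - [[0.0053,0.0245,0],-0.1222]

```text
clock: 29.65
tool_pos: [0.5881, 0.0181, 0.0868]
orientation: [-179.8, -0.3, -3.8]
force: [3.6, 11.6, -5.2]
opening: 0.0485
gripper_force: 29.5
```

>>> send_rows:
  deltas:
    - [[0,0,0],0]
    - [[0,0,0],0]
    - [[0,0,0],0]
    - [[0,0,0],0]
    - [[0,0,0],0]

```text
clock: 30.07
tool_pos: [0.5882, 0.0181, 0.0869]
orientation: [-179.8, -0.3, -3.9]
force: [4.4, 12.1, -5.7]
opening: 0.0484
gripper_force: 29.7
```

```bash
python3 - <<'E'
from h import *
s=ctrl.snapshot("wrist"); C(); save(s,"w17")
print("cell z .0887"); segs(s,(180,360,0,110),.0887,18)
print("handles z .0327"); segs(s,(235,370,140,225),.0327,30)
p=ctrl.snapshot("top")
print("board"); segs(p,(180,420,100,270),.0127,40)
E
```

```text
30.1167 [0.5881 0.0181 0.0868] [-179.8   -0.3   -3.9] 0.0489 29.69817650155278 [ 3.3 11.  -6. ]
C in grip 103.75157189155848 12.408512438678532
cell z .0887
[346.3  97.1] [333.2   0.8] mm 24.9 yaw 6.0 mid [0.6762 0.0035]
[320.9  64.4] [322.5   0.5] mm 15.9 yaw 175.0 mid [0.681  0.0083]
[206.1   0.6] [206.6  43.1] mm 10.4 yaw 171.5 mid [0.6858 0.0396]
[255.6  54.8] [288.1  55. ] mm 9.1 yaw 85.9 mid [0.6765 0.0226]
[305.6  77.6] [274.4  76.6] mm 8.9 yaw 84.5 mid [0.6703 0.018 ]
[231.5  66.9] [233.   98.1] mm 8.4 yaw 174.9 mid [0.6699 0.0347]
[330.3  35.6] [329.9  61.9] mm 6.7 yaw 176.1 mid [0.6769 0.0062]
[278.8   9.2] [275.9  34.4] mm 6.2 yaw 166.9 mid [0.6846 0.0203]
[210.7  53.8] [231.3  66.5] mm 6.5 yaw 55.5 mid [0.6761 0.0371]
[312.   88.9] [289.8  96.9] mm 6.8 yaw 104.9 mid [0.6658 0.0153]
[209.3  20. ] [230.6  19.7] mm 5.8 yaw 86.9 mid [0.6861 0.0358]
handles z .0327
[290.7 223.3] [281.7 149.2] mm 39.0 yaw 1.6 mid [0.6249 0.0283]
[254.3 150.8] [264.9 223.2] mm 38.2 yaw 1.6 mid [0.6254 0.0419]
[355.1 223.1] [354.4 155.6] mm 35.6 yaw 178.8 mid [ 0.6211 -0.0065]
[275.8 176.8] [281.9 223.3] mm 25.1 yaw 1.6 mid [0.6183 0.0328]
[270.5 223.3] [264.1 178. ] mm 24.5 yaw 1.7 mid [0.6184 0.0388]
[328.4 149.4] [328.3 189.4] mm 20.3 yaw 176.7 mid [0.6327 0.0064]
[319.7 191. ] [315.5 223.4] mm 17.8 yaw 169.3 mid [0.6132 0.0131]
board
[390.2 246.8] [398.2 123. ] mm 446.1 yaw 175.4 mid [ 0.6131 -0.2708]
[284.4 237. ] [389.5 246.7] mm 363.3 yaw 85.4 mid [ 0.4055 -0.0695]
[396.8 121.8] [308.  113.3] mm 321.7 yaw 85.3 mid [ 0.8533 -0.1234]
[180.6 114.4] [255.6 114.5] mm 268.0 yaw 90.9 mid [0.8564 0.3589]
[230.9 119.2] [224.2 169.5] mm 185.5 yaw 175.2 mid [0.7469 0.3205]
[308.2 113.5] [260.5 109. ] mm 172.4 yaw 85.4 mid [0.8728 0.122 ]
[256.8 166.6] [217.3 179.3] mm 144.6 yaw 109.3 mid [0.6429 0.2826]
```

Board is at -4.65° and the cell at about -4.8°: square. Now let go and check that the pliers stay locked.

>>> send_rows:
  deltas:
    - [[0,0,0],0]
    - [[0,0,0],0]
    - [[0,0,0],0]
    - [[0,0,0],0]
    - [[0,0,0],0]
  gripper: 0.8

```text
clock: 30.58
tool_pos: [0.5856, 0.0154, 0.0862]
orientation: [180.0, -0.0, -4.0]
force: [0.2, 0.2, -0.0]
opening: 0.0694
gripper_force: 0.0
```

```bash
python3 - <<'E'
from h import *
s=ctrl.snapshot("wrist"); C(); save(s,"w18")
print("cell z .0887"); segs(s,(180,360,0,110),.0887,20)
print("handles z .0327"); segs(s,(235,370,140,225),.0327,20)
E
```

```text
30.6333 [0.5856 0.0154 0.0861] [180.  -0.  -4.] 0.0697 0.0 [ 0.6  0.6 -0.7]
C in grip 106.08394059962853 15.516620146873235
cell z .0887
[338.3  92. ] [326.3   0.4] mm 23.3 yaw 5.2 mid [0.6743 0.0028]
[311.6  56.9] [311.1   0.6] mm 13.7 yaw 176.6 mid [0.6793 0.0083]
[191.    0.5] [195.6  43.3] mm 10.3 yaw 176.8 mid [0.6832 0.0399]
[197.1  43.9] [222.9  59.8] mm 7.8 yaw 55.4 mid [0.6757 0.0366]
[223.4  60.6] [224.2  90.6] mm 7.9 yaw 173.0 mid [0.6693 0.0337]
[321.2  26.9] [321.4  54.4] mm 6.8 yaw 177.1 mid [0.6763 0.0058]
[299.4  70.6] [273.1  70.6] mm 7.4 yaw 86.0 mid [0.6694 0.0161]
[303.9  84.1] [279.9  92.1] mm 7.2 yaw 103.4 mid [0.6647 0.0149]
[253.1  45.3] [278.1  45.5] mm 6.9 yaw 85.7 mid [0.6763 0.0211]
[224.4  16.5] [248.1  16.4] mm 6.4 yaw 86.2 mid [0.6838 0.0282]
[279.4  49.3] [303.1  49.5] mm 6.6 yaw 85.8 mid [0.6748 0.0142]
[273.1  49. ] [251.9  48.9] mm 5.9 yaw 85.7 mid [0.6754 0.0221]
[303.6  70.5] [306.8  90.6] mm 5.4 yaw 5.2 mid [0.6664 0.0109]
handles z .0327
[345.8 223.2] [344.9 140.6] mm 42.8 yaw 178.4 mid [ 0.6224 -0.0047]
[264.2 171.9] [269.3 223.3] mm 27.4 yaw 179.1 mid [0.6174 0.0358]
[258.1 223.3] [252.5 172.9] mm 26.9 yaw 179.2 mid [0.6175 0.0417]
[243.7 144.6] [249.  190.8] mm 23.3 yaw 179.2 mid [0.6336 0.0443]
[278.1 214.5] [275.2 174.2] mm 21.3 yaw 178.2 mid [0.6189 0.0306]
[322.1 140.4] [320.6 175.7] mm 17.5 yaw 174.1 mid [0.6359 0.0067]
[310. 187.] [305.1 215.7] mm 15.7 yaw 166.5 mid [0.6142 0.0152]
[274.8 173.2] [272.  144.2] mm 14.4 yaw 179.5 mid [0.6373 0.0303]
[316.3 194.3] [318.5 223.2] mm 15.8 yaw 0.5 mid [0.6098 0.0103]
[324.5 223.2] [323.8 196.9] mm 14.4 yaw 178.2 mid [0.6089 0.0069]
[327.5 196.9] [328.1 223.2] mm 14.3 yaw 178.1 mid [0.6088 0.005 ]
[344.4 187.9] [323.2 188.6] mm 10.8 yaw 87.9 mid [0.6203 0.0013]
[248.  191.4] [252.  212.1] mm 11.2 yaw 3.3 mid [0.6161 0.0447]
```

Still locked without being held, and the cell is at about -4°. Now up and back to the lever's end.

>>> send_rows:
  deltas:
    - [[0,0,-0.02],0]
    - [[0,0,-0.045],0]
    - [[0,0,-0.07],0]
    - [[0,0,-0.08],0]
    - [[0,0,-0.08],0]
  gripper: 0.9

```text
clock: 31.05
tool_pos: [0.5867, 0.0157, 0.1521]
orientation: [-179.9, -0.2, -4.0]
force: [0.6, -0.6, 0.4]
opening: 0.0791
gripper_force: 0.0
```

>>> send_rows:
  deltas:
    - [[-0.03,0,0],-0.01]
    - [[-0.065,0,0],-0.02]
    - [[-0.1,0,0],-0.03]
    - [[-0.13,0,0],-0.035]
    - [[-0.15,0,0],-0.035]
  gripper: 0.5

```text
clock: 31.47
tool_pos: [0.463, 0.0233, 0.1487]
orientation: [180.0, 0.1, -0.8]
force: [0.3, -0.1, 0.2]
opening: 0.0504
gripper_force: 0.0
```

>>> send_rows:
  deltas:
    - [[0,0,0],0]
    - [[0,0,0],0]
    - [[0,0,0],0]
    - [[0,0,0],0]
    - [[0,0,0],0]

```text
clock: 31.88
tool_pos: [0.4666, 0.024, 0.1495]
orientation: [180.0, 0.0, -0.8]
force: [-0.3, -0.6, 0.1]
opening: 0.0435
gripper_force: 0.0
```

```bash
python3 - <<'E'
from h import *
s=ctrl.snapshot("wrist"); C(); save(s,"w19")
c=ctrl.cut_out(s,"pliers")
m=c[0]["pixels"]; print(c[0]["conf"],m.sum()); rows=np.where(m.any(1))[0]; print(rows[0],rows[-1])
for r in range(60,rows[-1],8):
    e=np.flatnonzero(np.diff(np.r_[0,m[r].astype(int),0])); print(r,[(int(x),*gframe(s,x,r,.02).tolist()) for x in e])
for n in ("lever_tip","handle_tail"): find(s,n,.0227)
print("handles z .0327"); segs(s,(200,440,60,225),.0327,25)
E
```

```text
31.9333 [0.4664 0.0239 0.1495] [180.    0.   -0.8] 0.0439 0.0 [-0.2 -0.5 -0.1]
C in grip 226.0362800845178 2.8916683575366466
0.77 9958
0 202
60 [(276, 105.9, 23.0), (311, 105.9, 0.2), (314, 105.9, -1.7), (323, 105.9, -7.6), (331, 105.9, -12.8), (352, 105.9, -26.5)]
68 [(276, 101.1, 23.2), (309, 101.1, 1.5), (315, 101.1, -2.4), (325, 101.1, -8.9), (331, 101.1, -12.9), (352, 101.1, -26.7)]
76 [(276, 96.2, 23.3), (307, 96.2, 2.9), (318, 96.2, -4.4), (352, 96.2, -26.8)]
84 [(276, 91.2, 23.5), (305, 91.2, 4.2), (320, 91.2, -5.7), (352, 91.2, -27.0)]
92 [(277, 86.2, 23.0), (304, 86.2, 4.9), (321, 86.2, -6.4), (352, 86.2, -27.2)]
100 [(278, 81.1, 22.5), (302, 81.1, 6.3), (321, 81.1, -6.5), (351, 81.1, -26.7)]
108 [(277, 75.9, 23.3), (300, 75.9, 7.7), (321, 75.9, -6.5), (329, 75.9, -11.9), (331, 75.9, -13.3), (352, 75.9, -27.5)]
116 [(278, 70.7, 22.8), (298, 70.7, 9.2), (320, 70.7, -5.9), (328, 70.7, -11.3), (332, 70.7, -14.1), (352, 70.7, -27.7)]
124 [(284, 65.4, 18.9), (294, 65.4, 12.0), (320, 65.4, -5.9), (328, 65.4, -11.4), (332, 65.4, -14.2), (352, 65.4, -27.9)]
132 [(283, 60.0, 19.7),
[... 1609 characters left out ...]
200.8] mm 25.7 yaw 165.3 mid [0.4891 0.0224]
[300.6 187.8] [266.8 187. ] mm 24.6 yaw 87.7 mid [0.4871 0.0438]
[294.8  94.4] [295.3  60.6] mm 20.9 yaw 177.4 mid [0.5616 0.0333]
[266.9 189.6] [299.4 191.1] mm 23.8 yaw 86.5 mid [0.4849 0.0444]
[388.6 124.4] [387.6 155.6] mm 21.5 yaw 1.1 mid [ 0.5199 -0.0304]
[300.6 200. ] [270.6 199.3] mm 22.1 yaw 87.8 mid [0.4778 0.0428]
[200.6 222.5] [230.6 222.5] mm 22.6 yaw 89.2 mid [0.4606 0.0963]
[316.3 201.7] [323.4 175.4] mm 20.5 yaw 164.9 mid [0.4858 0.0176]
[269.5 201.7] [243.1 200.1] mm 19.5 yaw 85.5 mid [0.4771 0.0645]
[276.6  93.1] [277.7 118.1] mm 16.2 yaw 179.9 mid [0.5441 0.0459]
[359.3  98.4] [384.3  99.4] mm 16.9 yaw 86.8 mid [ 0.5476 -0.018 ]
```

The mask shows the lever's end at gripper x ≈ 10 mm (inner face y ≈ +0.5) and the handle's outer side at y ≈ -29. I'll centre on them and go down.

>>> send_rows:
  deltas:
    - [[0.01,0.009,0],0]
    - [[0.021,0.018,0],0]
    - [[0.021,0.018,0.015],0]
    - [[0.021,0.018,0.035],0]
    - [[0.021,0.018,0.05],0]

```text
clock: 32.5
tool_pos: [0.4834, 0.0087, 0.1091]
orientation: [-180.0, -0.0, -0.9]
force: [-0.4, 0.3, -0.0]
opening: 0.0442
gripper_force: 0.0
```

>>> send_rows:
  deltas:
    - [[0,0,0.012],0]
    - [[0,0,0.022],0]
    - [[0,0,0.03],0]
    - [[0,0,0.03],0]
    - [[0,0,0.03],0]

```text
clock: 32.92
tool_pos: [0.4827, 0.0093, 0.0857]
orientation: [180.0, 0.0, -0.8]
force: [-0.6, -0.1, -0.2]
opening: 0.0438
gripper_force: 0.0
```

>>> send_rows:
  deltas:
    - [[0,0,0],0]
    - [[0,0,0],0]
    - [[0,0,0],0]
    - [[0,0,0],0]
    - [[0,0,0],0]
  gripper: 0.2

```text
clock: 33.33
tool_pos: [0.4817, 0.009, 0.0858]
orientation: [180.0, 0.1, -0.8]
force: [-3.2, -1.0, 1.1]
opening: 0.0195
gripper_force: 2.1
```

```bash
python3 - <<'E'
from h import *
s=ctrl.snapshot("wrist"); C(); save(s,"w20")
c=ctrl.cut_out(s,"pliers")
m=c[0]["pixels"]; print(c[0]["conf"],m.sum()); rows=np.where(m.any(1))[0]; print(rows[0],rows[-1])
for r in range(20,min(rows[-1],230),20):
    e=np.flatnonzero(np.diff(np.r_[0,m[r].astype(int),0])); print(r,[(int(x),*gframe(s,x,r,.02).tolist()) for x in e])
E
```

```text
33.3833 [0.4817 0.009  0.0857] [ 1.8e+02  1.0e-01 -8.0e-01] 0.0184 2.0549264547298662 [-2.4 -1.   0.1]
C in grip 210.5708301426139 17.5616894778537
0.73 17954
0 253
20 [(211, 111.3, 43.5), (246, 111.3, 28.2), (265, 111.3, 19.9), (330, 111.3, -8.6)]
40 [(212, 103.4, 43.7), (246, 103.4, 28.6), (260, 103.4, 22.4), (329, 103.4, -8.2)]
60 [(213, 95.2, 44.0), (245, 95.2, 29.6), (254, 95.2, 25.5), (272, 95.2, 17.4), (299, 95.2, 5.2), (329, 95.2, -8.4)]
80 [(213, 86.8, 44.8), (266, 86.8, 20.5), (275, 86.8, 16.3), (288, 86.8, 10.4), (302, 86.8, 3.9), (330, 86.8, -8.9)]
100 [(214, 78.0, 45.1), (260, 78.0, 23.6), (284, 78.0, 12.4), (330, 78.0, -9.1)]
120 [(214, 69.0, 46.0), (254, 69.0, 26.9), (289, 69.0, 10.3), (330, 69.0, -9.2)]
140 [(213, 59.6, 47.3), (248, 59.6, 30.3), (292, 59.6, 9.0), (329, 59.6, -8.9)]
160 [(226, 49.9, 41.8), (240, 49.9, 34.9), (293, 49.9, 8.7), (330, 49.9, -9.5)]
180 [(221, 39.8, 45.1), (245, 39.8, 33.0), (295, 39.8, 7.9), (329, 39.8, -9.2)]
200 [(298, 29.3, 6.5), (330, 29.3, -9.9)]
220 [(300, 18.4, 5.6), (330, 18.4, -10.0)]
```

The lock has broken: the handles are spreading. Opening the fingers and looking.

>>> send_rows:
  deltas:
    - [[0,0,0],0]
    - [[0,0,0],0]
    - [[0,0,0],0]
    - [[0,0,0],0]
    - [[0,0,0],0]
  gripper: 1

```text
clock: 33.85
tool_pos: [0.4832, 0.0096, 0.086]
orientation: [-180.0, -0.1, -0.8]
force: [0.5, -1.1, 0.1]
opening: 0.0458
gripper_force: 0.4
```

>>> send_rows:
  deltas:
    - [[0,0,-0.02],0]
    - [[0,0,-0.05],0]
    - [[0,0,-0.085],0]
    - [[0,0,-0.12],0]
    - [[0,0,-0.15],0]

```text
clock: 34.27
tool_pos: [0.4829, 0.0095, 0.2078]
orientation: [-180.0, -0.1, -0.8]
force: [-0.2, 0.2, 0.4]
opening: 0.0788
gripper_force: 0.0
```

>>> send_rows:
  deltas:
    - [[0.03,0,-0.02],0]
    - [[0.05,0,-0.05],0]
    - [[0.05,0,-0.07],0]
    - [[0.05,0,-0.07],0]
    - [[0.05,0,-0.07],0]

```text
clock: 34.68
tool_pos: [0.523, 0.009, 0.2625]
orientation: [-179.9, -0.1, -0.8]
force: [-0.7, -0.9, -0.7]
opening: 0.0876
gripper_force: 0.0
```

```bash
python3 - <<'E'
from h import *
s=ctrl.snapshot("wrist"); C(); save(s,"w21")
c=ctrl.cut_out(s,"pliers")
m=c[0]["pixels"]; print(c[0]["conf"],m.sum()); rows=np.where(m.any(1))[0]; print(rows[0],rows[-1])
for r in range(rows[0],min(rows[-1],230),12):
    e=np.flatnonzero(np.diff(np.r_[0,m[r].astype(int),0])); print(r,[(int(x),*gframe(s,x,r,.02).tolist()) for x in e])
print("cell"); segs(s,(200,460,0,150),.0887,12)
E
```

```text
34.7333 [0.5223 0.0088 0.2616] [-180.     0.    -0.8] 0.0878 0.0 [-1.2  0.3 -2. ]
C in grip 169.986340005074 17.118796131303696
0.84 7196
0 222
0 [(315, 178.5, -2.6), (322, 178.5, -9.3)]
12 [(314, 168.4, -1.6), (322, 168.4, -9.4)]
24 [(267, 158.0, 44.3), (278, 158.0, 33.5), (310, 158.0, 2.3), (322, 158.0, -9.4)]
36 [(267, 147.4, 44.7), (293, 147.4, 19.1), (305, 147.4, 7.2), (322, 147.4, -9.5)]
48 [(269, 136.7, 43.2), (320, 136.6, -7.6)]
60 [(267, 125.7, 45.6), (292, 125.7, 20.5), (306, 125.7, 6.4), (320, 125.7, -7.7)]
72 [(272, 114.4, 41.0), (293, 114.4, 19.6), (310, 114.4, 2.4), (324, 114.4, -11.8)]
84 [(271, 103.0, 42.4), (292, 103.0, 20.9), (312, 103.0, 0.4), (326, 103.0, -14.0)]
96 [(271, 91.3, 42.9), (289, 91.3, 24.2), (312, 91.3, 0.4), (328, 91.3, -16.2)]
108 [(271, 79.4, 43.3), (284, 79.4, 29.7), (310, 79.4, 2.5), (331, 79.4, -19.5)]
120 [(270, 67.2, 44.8), (285, 67.2, 29.0), (301, 67.2, 12.0), (333, 67.2, -21.8)]
132 [(269, 54.8, 46.4), (283, 54.8, 31.4), (294, 54.8, 19.6), (304, 54.8, 8.9), (321, 54.8, -9.2), (335, 54.8, -24.2)]
144 [(269, 42.1, 46.9), (283, 42.1, 31.8), (28
[... 3123 characters left out ...]
1.2  14.5] mm 10.4 yaw 13.7 mid [0.6774 0.0405]
[299.4  27.4] [285.6  27.2] mm 11.1 yaw 88.3 mid [0.6629 0.0226]
[442.1  81.6] [439.8  68.3] mm 10.9 yaw 15.7 mid [ 0.6252 -0.101 ]
[319.1  59.4] [316.3  46.7] mm 9.9 yaw 13.0 mid [0.6435 0.0024]
[301.9 133.5] [303.9 120.7] mm 11.1 yaw 169.8 mid [0.5841 0.016 ]
[456.6  61.9] [457.9  74.4] mm 10.0 yaw 12.7 mid [ 0.6303 -0.1141]
[304.5  52. ] [306.3  64.5] mm 9.6 yaw 7.8 mid [0.6398 0.0126]
[294.6  40.6] [294.7  53.1] mm 9.4 yaw 178.6 mid [0.6485 0.0213]
[278.2  78.3] [278.9  90.7] mm 9.9 yaw 1.1 mid [0.6196 0.0358]
[406.7  38.2] [399.9  27.8] mm 9.8 yaw 37.9 mid [ 0.6575 -0.0673]
[322.1 131.8] [325.5 143.5] mm 10.7 yaw 16.1 mid [ 0.5747 -0.0023]
```

The pliers are open and the cell stays at about -4.1° (board -4.65°). Now the fixed handle again, to draw them off.

>>> send_rows:
  deltas:
    - [[0.02,-0.009,0.02],0.01]
    - [[0.045,-0.02,0.05],0.02]
    - [[0.07,-0.032,0.085],0.03]
    - [[0.09,-0.041,0.12],0.039]
    - [[0.1,-0.0456,0.15],0.039]
  gripper: 0.28

```text
clock: 35.2
tool_pos: [0.6037, 0.0447, 0.1389]
orientation: [180.0, 0.1, -4.4]
force: [0.2, 0.2, -1.3]
opening: 0.0599
gripper_force: 0.0
```

>>> send_rows:
  deltas:
    - [[0,0,0.006],0]
    - [[0,0,0.008],0]
    - [[0,0,0.008],0]
    - [[0,0,0.008],0]
    - [[0,0,0.008],0]

```text
clock: 35.62
tool_pos: [0.6034, 0.0442, 0.1372]
orientation: [-179.9, -0.1, -4.3]
force: [-0.5, -0.1, 0.7]
opening: 0.0279
gripper_force: 0.0
```

```bash
python3 - <<'E'
from h import *
s=look(rows=(60,80,100,130,150,170,190,205,220)); save(s,"w22")
print("handles"); segs(s,(230,370,140,225),.0327,25)
print("cell"); segs(s,(220,400,0,90),.0887,18)
E
```

```text
35.6167 [0.6034 0.0442 0.1372] [-1.799e+02 -1.000e-01 -4.300e+00] 0.0279 0.0 [-0.5 -0.1  0.7]
C in grip 90.42627802706288 -13.921715884168176
pliers_mouth 0.57 7918
80 [(294, 93.2, 11.2), (297, 93.2, 9.3), (380, 93.3, -44.1), (384, 93.3, -46.7)]
100 [(292, 80.7, 12.3), (299, 80.7, 7.8), (377, 80.7, -41.7), (380, 80.7, -43.6)]
130 [(293, 62.1, 12.0), (375, 62.1, -41.4)]
150 [(294, 49.1, 11.5), (328, 49.2, -11.0), (345, 49.2, -22.3), (366, 49.2, -36.2)]
170 [(300, 35.7, 7.7), (320, 35.7, -5.8), (323, 35.7, -7.8), (332, 35.7, -13.9), (353, 35.7, -28.1), (375, 35.7, -42.9)]
190 [(301, 21.8, 7.2), (319, 21.8, -5.2), (324, 21.8, -8.6), (328, 21.8, -11.4), (363, 21.8, -35.5), (384, 21.8, -49.9)]
205 [(301, 11.0, 7.3), (320, 11.0, -6.0), (361, 11.0, -34.6), (391, 11.0, -55.5)]
220 [(301, -0.1, 7.4), (320, -0.1, -6.0), (363, -0.1, -36.5), (397, -0.1, -60.5)]
cell 0.67 6687
24 [(336, 128.4, -15.9), (357, 128.4, -29.5)]
36 [(305, 121.4, 4.2), (381, 121.4, -45.4)]
48 [(299, 114.3, 8.3), (380, 114.3, -45.2)]
60 [(298, 107.0, 9.0), (381, 107.0, -46.3)]
72 [(298, 99.5, 9.1), (382, 99.6, -47.5)]
84 
[... 307 characters left out ...]
 180.6] mm 30.9 yaw 175.6 mid [0.6166 0.0472]
[351.8 163.7] [366.8 198.7] mm 26.9 yaw 20.5 mid [0.6286 0.0094]
[285.6 210.5] [253.1 210.5] mm 22.8 yaw 85.7 mid [0.6125 0.0731]
[230.6 223. ] [256.9 222.4] mm 18.7 yaw 87.2 mid [0.6048 0.0923]
cell
[376.5  88.2] [380.3  34.3] mm 21.8 yaw 174.7 mid [0.6949 0.0074]
[304.1  51.8] [305.1  88.2] mm 14.9 yaw 177.0 mid [0.6939 0.04  ]
[300.4  88.1] [300.3  58.1] mm 12.4 yaw 175.1 mid [0.6928 0.042 ]
[296.1  61.8] [293.4  88.4] mm 11.1 yaw 168.4 mid [0.6922 0.0445]
[281.2  82.9] [278.9  60.5] mm 9.2 yaw 0.1 mid [0.6941 0.0509]
[281.9  58.3] [279.4  36.7] mm 8.6 yaw 1.2 mid [0.7038 0.0496]
[304.9  29.4] [303.5  50.9] mm 8.4 yaw 171.0 mid [0.7059 0.0392]
```

>>> send_rows:
  deltas:
    - [[0,-0.0007,0.015],0]
    - [[0,-0.0007,0.03],0]
    - [[0,-0.0007,0.045],0]
    - [[0,-0.0007,0.058],0]
    - [[0,-0.0007,0.064],0]

```text
clock: 36.18
tool_pos: [0.6026, 0.0445, 0.0833]
orientation: [180.0, 0.1, -4.3]
force: [-0.3, -0.1, 0.8]
opening: 0.0242
gripper_force: 0.0
```

>>> send_rows:
  deltas:
    - [[0,0,0],0]
    - [[0,0,0],0]
    - [[0,0,0],0]
    - [[0,0,0],0]
    - [[0,0,0],0]
  gripper: 0

```text
clock: 36.6
tool_pos: [0.6033, 0.045, 0.0846]
orientation: [-180.0, -0.0, -4.3]
force: [-0.3, 1.5, -2.5]
opening: 0.0123
gripper_force: 30.0
```

>>> send_rows:
  deltas:
    - [[-0.004,0,0],0]
    - [[-0.01,0,0],0]
    - [[-0.017,0,0],0]
    - [[-0.024,0,0],0]
    - [[-0.032,0,0],0]

```text
clock: 37.02
tool_pos: [0.5773, 0.0467, 0.0845]
orientation: [-180.0, -0.0, -4.3]
force: [2.7, 1.1, -2.0]
opening: 0.0129
gripper_force: 30.0
```

>>> send_rows:
  deltas:
    - [[-0.01,0,0],0]
    - [[-0.025,0,0],0]
    - [[-0.04,0,0],0]
    - [[-0.055,0,0],0]
    - [[-0.07,0,0],0]

```text
clock: 37.43
tool_pos: [0.5207, 0.0507, 0.0844]
orientation: [180.0, -0.0, -4.3]
force: [1.3, 0.2, -1.2]
opening: 0.0124
gripper_force: 30.0
```

>>> send_rows:
  deltas:
    - [[-0.01,0,0],0]
    - [[-0.02,0,0],0]
    - [[-0.025,0,0],0]
    - [[-0.025,0,0],0]
    - [[-0.025,0,0],0]

```text
clock: 37.85
tool_pos: [0.5005, 0.0523, 0.0844]
orientation: [180.0, 0.1, -4.3]
force: [-7.5, 4.2, 10.7]
opening: 0.0124
gripper_force: 30.0
```

>>> send_rows:
  deltas:
    - [[0,0,0],0]
    - [[0,0,0],0]
    - [[0,0,0],0]
    - [[0,0,0],0]
    - [[0,0,0],0]
  gripper: 0.28

```text
clock: 38.27
tool_pos: [0.5019, 0.0523, 0.0841]
orientation: [180.0, 0.0, -4.3]
force: [0.1, -0.3, -0.5]
opening: 0.0244
gripper_force: 0.0
```

>>> send_rows:
  deltas:
    - [[0,0,-0.02],0]
    - [[0,0,-0.05],0]
    - [[0,0,-0.09],0]
    - [[0,0,-0.13],0]
    - [[0,0,-0.17],0]

```text
clock: 38.68
tool_pos: [0.5015, 0.0521, 0.2216]
orientation: [180.0, 0.0, -4.3]
force: [0.5, 0.3, -0.5]
opening: 0.0243
gripper_force: 0.0
```

>>> send_rows:
  deltas:
    - [[0.02,0,-0.04],0]
    - [[0.04,0,-0.08],0]
    - [[0.05,0,-0.1],0]
    - [[0.05,0,-0.1],0]
    - [[0.05,0,-0.1],0]

```text
clock: 39.1
tool_pos: [0.5421, 0.0493, 0.3007]
orientation: [-179.9, -0.1, -4.4]
force: [0.1, -1.2, -0.8]
opening: 0.0245
gripper_force: 0.0
```

```bash
python3 - <<'E'
from h import *
C(); s=ctrl.snapshot("wrist"); save(s,"w23")
c=ctrl.cut_out(s,"pliers"); m=c[0]["pixels"]; print(c[0]["conf"],m.sum()); rows=np.where(m.any(1))[0]; print(rows[0],rows[-1])
for r in range(rows[0],min(rows[-1],230),10):
    e=np.flatnonzero(np.diff(np.r_[0,m[r].astype(int),0])); print(r,[(int(x),*gframe(s,x,r,.017).tolist()) for x in e])
c=ctrl.cut_out(s,"cell")
for k in c[:1]:
    ys,xs=np.where(k["pixels"]); b=(max(xs.min()-8,0),min(xs.max()+8,640),max(ys.min()-8,0),ys.max()+8); print("cell",k["conf"],b); segs(s,b,.0887,9)
p=ctrl.snapshot("top"); save(p,"t3")
E
```

```text
39.1 [0.5421 0.0493 0.3007] [-1.799e+02 -1.000e-01 -4.400e+00] 0.0245 0.0 [ 0.1 -1.2 -0.8]
C in grip 151.92892562766497 -14.313826706149799Traceback (most recent call last):
  File "<stdin>", line 3, in <module>
IndexError: list index out of range
```

```bash
python3 - <<'E'
from h import *
for k in range(2):
  s=ctrl.snapshot("wrist"); 
  for n in ("pliers_mouth","fixed_grip","pliers"):
    c=ctrl.cut_out(s,n); print(n,[(x["conf"],int(x["pixels"].sum())) for x in c])
    if c: break
  if c: break
if c:
  m=c[0]["pixels"]; rows=np.where(m.any(1))[0]; print(rows[0],rows[-1])
  for r in range(rows[0],min(rows[-1],230),12):
    e=np.flatnonzero(np.diff(np.r_[0,m[r].astype(int),0])); print(r,[(int(x),*gframe(s,x,r,.017).tolist()) for x in e])
print("handles"); segs(s,(220,400,60,225),.0327,30)
print("cell"); segs(s,(280,420,0,70),.0887,9)
p=ctrl.snapshot("top"); save(p,"t3"); find(p,"pliers",.0227)
q=ctrl.snapshot("scene"); find(q,"pliers",.0227); find(q,"vial",.03); find(q,"spare_post",.04); find(p,"vial",.03); find(p,"spare_post",.03); find(p,"spanner",.0127)
E
```

```text
pliers_mouth [(0.98, 3711)]
118 253
118 [(310, 66.9, 2.2), (314, 66.9, -2.6)]
130 [(303, 53.0, 10.6), (315, 53.0, -3.8), (339, 53.0, -32.5), (352, 53.0, -48.1)]
142 [(302, 38.8, 11.9), (315, 38.8, -3.8), (336, 38.8, -29.2), (350, 38.8, -46.2)]
154 [(303, 24.3, 10.9), (348, 24.3, -44.2)]
166 [(303, 9.5, 11.0), (323, 9.5, -13.8), (332, 9.4, -24.9), (343, 9.4, -38.5)]
178 [(308, -5.7, 4.9), (325, -5.7, -16.4), (337, -5.7, -31.4), (349, -5.7, -46.5)]
190 [(308, -21.2, 5.0), (319, -21.2, -9.0), (321, -21.2, -11.5), (322, -21.2, -12.8), (343, -21.2, -39.4), (355, -21.3, -54.6)]
202 [(308, -37.1, 5.0), (318, -37.1, -7.8), (343, -37.1, -39.8), (361, -37.1, -62.9)]
214 [(308, -53.3, 5.1), (318, -53.4, -7.9), (337, -53.4, -32.5), (367, -53.4, -71.3)]
226 [(308, -70.0, 5.2), (318, -70.0, -7.9), (328, -70.0, -21.0), (336, -70.0, -31.5), (352, -70.0, -52.5), (357, -70.0, -59.1)]
handles
[369.7 221.1] [344.5 169.3] mm 76.1 yaw 22.7 mid [ 0.5085 -0.006 ]
[307.6 171.9] [307.7 223.1] mm 67.5 yaw 175.5 mid [0.5103 0.0569]
[318.1 223.1] [317.5 173.1] mm 65.9 yaw 176.6 mid [0.5086 0.0441]
[220.6 222.5] 
[... 835 characters left out ...]
.7014 0.0397]
[307.4  51.6] [296.5  43.2] mm 12.3 yaw 50.6 mid [0.6727 0.0482]
[309.6  20.6] [308.8  33. ] mm 10.3 yaw 171.5 mid [0.6893 0.0401]
[341.3  56.6] [346.6  45.5] mm 10.6 yaw 149.6 mid [0.6666 0.0092]
[326.2  14.5] [317.4   9.6] mm 8.9 yaw 59.9 mid [0.7003 0.0277]
[308.8  33.1] [308.6  43.2] mm 8.4 yaw 174.0 mid [0.68   0.0413]
[325.8  36.6] [317.3  32.3] mm 8.6 yaw 61.8 mid [0.6821 0.0292]
pliers 0.89 [316. 221.] [0.4771 0.0043 0.0227]
pliers 0.35 [463. 194.] [ 0.5787 -0.5082  0.0227]
pliers 0.82 [337. 187.] [0.496  0.0112 0.0227]
spare_post 0.71 [316. 223.] [0.4666 0.0027 0.03  ]
spanner 0.56 [363. 190.] [ 0.5867 -0.1603  0.0127]
spanner 0.35 [334. 173.] [ 0.648  -0.0595  0.0127]
```

```bash
python3 -c "
from h import *
print(ctrl.close_job())"
```

```text
the job is handed in; nothing more can be done
None
```

The job is handed in, though no verdict came back: the cell is within about 1° of square to the light path by my camera fits, and the pliers were locked on, used to turn it, released, drawn off and left lying open on the board about 100 mm from the cell, with the robot clear of everything.

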